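# Put the plug gauges away and park the dial stand

### The arm

A 6-joint arm with a two-finger parallel gripper is mounted at the origin on the work surface. World frame = base frame: x ahead of the robot, y to its left, z up, the work surface at z = 0. Lengths are in m, angles in rad, forces in N, time in s.
With the tool pointing down it reaches from about 0.3 to 0.75 m from the base axis. Payload 8.5 kg.
Tool frame: the origin (TCP) lies between the finger pads; the fingertips stand 19 mm ahead of it and the grasp point (between the pads) is the TCP (ctrl.tip_reach is the distance from the TCP to the fingertips, in m); z points along the fingers, y is the line along which they close (so a half turn about z gives the same grasp; the last joint's range is limited). The gripper opens to 88 mm and grips with 3 to 60 N. Pads are 18 mm wide; open, the fingers measure 123 mm over their backs; the gripper's body (75 mm by 187 mm) begins 45 mm behind the grasp point.
Start: joints at [1.099, 0.381, 1.297, -0, 1.464, -0.215], TCP at [0.14, 0.532, 0.258] pointing down, gripper open.
Joint ranges: [-3.11, 3.11], [-0.89, 2.33], [0.22, 2.48], [-1.42, 4.56], [0.17, 2.85], [-2.88, 2.88]. Speed limits (rad/s): [2.39, 2.39, 3.14, 3.14, 3.14, 3.14].

### API

Orientations are given as a unit quaternion [x, y, z, w].
In Python, from plant import ctrl, vision gives the robot as it stands.
- The arm moves only by the tool drive_tool, never from a script. Its argument "plan" is a list of rows, each a list of 7 numbers: the shift along the world's x, y, z scaled (see below), then the turn, a rotation vector about the world's x, y, z scaled (see below), then the opening, from 0 (shut) to 1 (fully open). A call has 1 to 5 rows; each row is the pose to reach, as a shift and turn from the pose commanded when the call began, turning the shorter way round; what a row does not reach only later rows make up. The controller multiplies each number of a shift by 0.3 m and each number of a turn by 180 degrees. A row lasts 1/12 s, in which the tool goes at most 41.7 mm and 7.16 degrees, less where a joint would pass 70% of its speed; a pose out of reach is approached as far as the arm can. A call with a number of a shift or a turn outside -1 to 1 is refused whole. A call with a gripper value outside its range is refused whole. The fingers move at their own pace and stop on an object; "squeeze" is the grip in N (left out, the last holds). Time passes only in rows, so rows that repeat a pose let the fingers close. It gives the time, the measured TCP pose, the force, the opening and the grip force at its end, in the units of the state.
- ctrl.get_obs(): the state, without advancing time (a new reading comes with each control period).
- vision.read_camera(name): name is "scene" or "top" or "wrist"; returns (picture, depth): 420x560x3 uint8, red, green, blue; 420x560 float32, m along the optical axis (not along the pixel's ray), 0 where there is no reading.
- vision.calibration(name): a dict with "fx", "fy", "cx", "cy" (pixels), "rvec" (rotation vector, rad) and "tvec" (3), from world to camera coordinates, as OpenCV has them. Camera axes: x right, y down, z forward; pixel columns grow to the right and rows downward; lengths in m; the calibration is good to about 2 mm. A picture is of the moment at which its call begins: read the wrist's pose just before it. calibration takes no time and is no camera call; for the wrist camera it gives the pose at the moment of the call.
- ctrl.sign_off(): hands the job in; it is judged then, once.
The state is a dict: "time_s": time; "joints": joint angles; "qvel": joint speeds; "tau": joint torques, N m; "tcp_pos": TCP position; "tcp_rot": TCP orientation; "wrist_force": force on the tool from outside, world axes, zero at the start; "torque": the same for the moment, N m; "gripper_width": opening from 0.0 (shut) to 1.0 (fully open); "gripper_force": force on a finger pad.
Only numpy, scipy, OpenCV 4.12 (cv2) and the standard library are available. Lean on these libraries where they do the work, as an engineer would, in place of code of your own. Each camera call takes 0.05 s, during which the arm holds its last target. There are 200 camera calls.

### The job

Clear the inspection table: slide the gauge case's cover fully open, lay every plug gauge flat in its compartment, then slide the cover fully shut over them; also slide the dial stand, upright and without lifting it off the table, squarely onto the empty white outline. The ceramic gauges chip easily, so never grip or press one with more than 40 N, and leave the other things on the table where they are.

Things in the scene. Friction and masses are not known exactly. Their poses are not given: they have to be found in the camera images.
- case: fixed wooden gauge case, 240 (x) x 246 (y) mm, walls 36 mm high; origin at the centre of its underside, z up. In its own frame the open compartment spans x -114..-2 mm (the end nearer the robot), y -117..117 mm, floor at z = 6 mm, walls 6 mm thick; the other half (x > 0) is closed with its top at z = 36 mm
- cover (a joint): slide of the case's flat wooden cover (122 x 236 mm, underside at z = 37 mm, top at z = 43 mm above the table) along the case's +x: 0 = shut over the compartment, 0.114 m = fully open, over the closed half. Moves with about 2 N and stays where it is left
- cover_grip (a point): top centre of the cover's aluminium grip ridge, which is 12 mm (case x) by 64 mm (case y) and stands 22 mm above the cover (its top 65 mm above the table)
- gauge1: plug gauge lying on the table (may be absent), 90 g: eight-sided aluminium handle 18 mm across flats, 50 mm long, with a white ceramic plug at each end (13 mm dia. x 22 mm towards +x, 12 mm dia. x 14 mm towards -x); 86 mm overall. Origin on its axis, mid-handle (9 mm above what it lies on); x along the axis. All gauges are alike
- gauge2: plug gauge lying on the table (may be absent), 90 g: eight-sided aluminium handle 18 mm across flats, 50 mm long, with a white ceramic plug at each end (13 mm dia. x 22 mm towards +x, 12 mm dia. x 14 mm towards -x); 86 mm overall. Origin on its axis, mid-handle (9 mm above what it lies on); x along the axis. All gauges are alike
- gauge3: plug gauge lying on the table (may be absent), 90 g: eight-sided aluminium handle 18 mm across flats, 50 mm long, with a white ceramic plug at each end (13 mm dia. x 22 mm towards +x, 12 mm dia. x 14 mm towards -x); 86 mm overall. Origin on its axis, mid-handle (9 mm above what it lies on); x along the axis. All gauges are alike
- gauge4: plug gauge lying on the table (may be absent), 90 g: eight-sided aluminium handle 18 mm across flats, 50 mm long, with a white ceramic plug at each end (13 mm dia. x 22 mm towards +x, 12 mm dia. x 14 mm towards -x); 86 mm overall. Origin on its axis, mid-handle (9 mm above what it lies on); x along the axis. All gauges are alike
- gauge5: plug gauge lying on the table (may be absent), 90 g: eight-sided aluminium handle 18 mm across flats, 50 mm long, with a white ceramic plug at each end (13 mm dia. x 22 mm towards +x, 12 mm dia. x 14 mm towards -x); 86 mm overall. Origin on its axis, mid-handle (9 mm above what it lies on); x along the axis. All gauges are alike
- stand: dial indicator stand, 0.8 kg: dark steel base 160 (x) x 90 (y) x 25 mm; origin at the centre of its underside, z up. Grip lug on the base at x = -55 mm: 40 mm (x) x 16 mm (y), from z = 25 to 66 mm. Column 18 mm dia. at x = +55 mm up to z = 172 mm, carrying a dial 54 mm dia. at z = 95..149 mm, x = 29..46 mm
- spot_from: the white outline (190 x 120 mm, painted, flat) on which the stand is at the start; origin at its centre, x along its length
- spot_to: the other, empty white outline, alike, where the stand belongs; origin at its centre, x along its length
- fitting: brass pipe fitting standing upright, 32 mm wide, 55 mm tall, with a short side branch; bystander; origin at the centre of its underside
- ring_gauge: plain steel ring, 52 mm across, 16 mm thick, lying flat; bystander; origin at the centre of its underside
- union_nut: brass ring nut, 38 mm across, 18 mm thick; bystander; origin at the centre of its underside
- micrometer: small grey C-shaped micrometer with a steel barrel, about 60 x 95 mm, lying flat; bystander; origin at the centre of its underside
- driver: screwdriver with a black handle, 150 mm long, lying flat; bystander; origin at the centre of its underside
- oil: white oil bottle, 48 mm across, 100 mm tall; bystander; origin at the centre of its underside

How it is judged:
By the outcome, as a careful person would: the job done as asked, in the order asked, and still so for the second after the job is handed in, with the robot touching nothing.
Of gauge1, gauge2, gauge3, gauge4, gauge5 only 3 to 5 are there at a start; the rules pass over those that are not, and their reading is None.
At some moment in a run one of gauge1, gauge2, gauge3, gauge4, gauge5 may be knocked a few centimetres aside while the robot is not near it.
Once in a run the grip may slacken for a moment while it holds something.
It also fails if it takes over 210 s, if anything falls off the work surface, if the arm or the gripper's body presses on something with over 40 N, if the wrist force passes 120 N, or if a joint passes its speed limit or range.

## Working session

There is one attempt and no reset: what is moved stays moved. The work goes in short steps, Python scripts to look and compute and a tool call to move; the robot and the scene stay as the last step left them, time stands still between calls to the robot, and variables do not carry over. Pictures are saved under pics/ and viewed, at most 14 in all, crops included, and the job is handed in when it is done.

Besides the shell and the picture viewer there is one more tool, called after ">>>" as a command line: name --pt "numbers of a row" for each row, then --argument value for the rest. drive_tool: Moves the arm, as the interface text tells. Shifts and turns lie within -1 to 1; 1 stands for 0.3 m of shift or 180 degrees of turn. Its arguments: {"type":"object","properties":{"plan":{"type":"array","items":{"type":"array","items":{"type":"number"}}},"squeeze":{"type":"number"}},"required":["plan"]}

```bash
ls; mkdir -p pics; cat > h.py <<'E'
import numpy as np, cv2
from scipy.spatial.transform import Rotation as R
from plant import ctrl, vision
def cam(n):
    c=vision.calibration(n); im,d=vision.read_camera(n); return im,d,c
def world(c,d):
    h,w=d.shape; u,v=np.meshgrid(np.arange(w),np.arange(h))
    P=np.stack([(u-c['cx'])/c['fx']*d,(v-c['cy'])/c['fy']*d,d],-1)
    Rm=cv2.Rodrigues(np.array(c['rvec'],float))[0]
    return (P-np.array(c['tvec']).ravel())@Rm
def ray(c,u,v,z):
    Rm=cv2.Rodrigues(np.array(c['rvec'],float))[0]; t=np.array(c['tvec']).ravel()
    o=-Rm.T@t; d=Rm.T@np.array([(u-c['cx'])/c['fx'],(v-c['cy'])/c['fy'],1]); return o+d*(z-o[2])/d[2]
def save(n,im): cv2.imwrite(f'pics/{n}.png',im[...,::-1])
E
python3 - <<'E'
from h import *
print(ctrl.get_obs())
for n in('top','scene'):
    im,d,c=cam(n); save(n+'0',im); np.savez(n+'0',im=im,d=d,**{k:np.array(v) for k,v in c.items()}); print(n,c)
E
```

```text
pics
{'time_s': 0.0, 'joints': array([ 1.09866495e+00,  3.81168526e-01,  1.29826451e+00, -1.61747851e-05,
        1.46362933e+00, -2.15294163e-01]), 'qvel': array([ 0.00190171, -0.00093728, -0.00293717, -0.00086399, -0.00082275,
       -0.00116889]), 'tau': array([ 3.12307611e-04, -4.37932134e+01, -2.24553806e+01,  7.13932165e-02,
        3.52577493e-02, -1.21333887e-04]), 'tcp_pos': array([0.13959065, 0.53171405, 0.25715125]), 'tcp_rot': array([ 1.28065032e-01,  9.91765500e-01, -6.94586256e-04, -2.40066275e-04]), 'wrist_force': array([ 1.2186021 , -0.20847397, -0.00485068]), 'torque': array([0.04579739, 0.00972691, 0.03814401]), 'gripper_force': 0.0, 'gripper_width': 1.0002895389706143}
top {'fx': 545.5128813869223, 'fy': 545.5128813869223, 'cx': 286.5282357656929, 'cy': 208.30806381210954, 'rvec': array([ 2.17222201, -2.20226155,  0.06081935]), 'tvec': array([-0.0032315 ,  0.57511468,  1.24385188])}
scene {'fx': 399.71722152309286, 'fy': 399.71722152309286, 'cx': 287.7358995543928, 'cy': 211.91018351140227, 'rvec': array([ 2.03725186,  1.30651007, -0.56369052]), 'tvec': array([-0.20328465, -0.3142154 ,  1.47330252])}
```

View pics/top0.png

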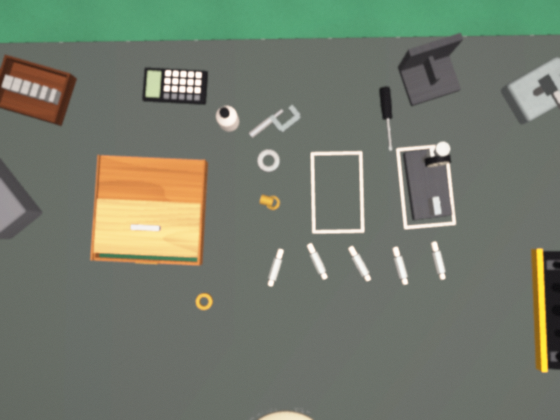

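View pics/scene0.png

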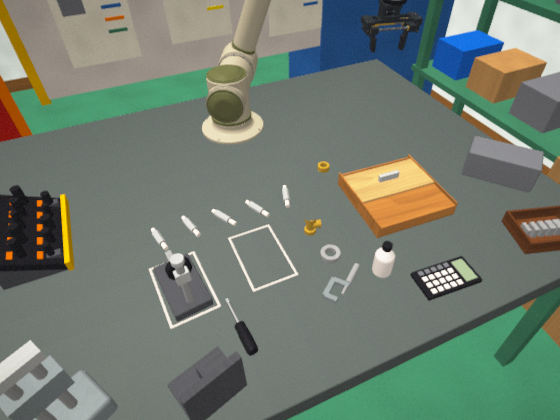

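The top view has +x up and +y to the left. It shows five gauges at about (275,267), (317,261), (360,263), (401,265) and (438,260), and the case at (150,210) with its grip at (145,228). The stand is at (430,185) and the empty outline at (338,192). The scene view agrees.

```bash
cat >> h.py <<'E'
def gauges(im,c,z=0.009,box=None,amin=60):
    hsv=cv2.cvtColor(im,cv2.COLOR_RGB2HSV); m=((hsv[...,2]>110)&(hsv[...,1]<60)).astype(np.uint8)
    out=[]
    for k in cv2.findContours(m,cv2.RETR_EXTERNAL,cv2.CHAIN_APPROX_NONE)[0]:
        a=cv2.contourArea(k)
        if a<amin: continue
        (u,v),(w,h),_=cv2.minAreaRect(k)
        if max(w,h)<2.5*min(w,h): continue
        b=cv2.boxPoints(cv2.minAreaRect(k)); 
        P=np.array([ray(c,*p,z)[:2] for p in b]); e=[P[1]-P[0],P[2]-P[1]]; e.sort(key=np.linalg.norm)
        L=np.linalg.norm(e[1])
        if not .06<L<.115: continue
        out.append((P.mean(0),np.degrees(np.arctan2(e[1][1],e[1][0]))%180,L,np.linalg.norm(e[0]),(u,v)))
    return out
def rect(k,c,z):
    b=cv2.boxPoints(cv2.minAreaRect(k)); P=np.array([ray(c,*p,z)[:2] for p in b]); e=[P[1]-P[0],P[2]-P[1]]; e.sort(key=np.linalg.norm)
    return P.mean(0).round(4),round(np.degrees(np.arctan2(e[1][1],e[1][0]))%180,1),round(np.linalg.norm(e[1]),4),round(np.linalg.norm(e[0]),4)
E
python3 - <<'E'
from h import *
f=np.load('top0.npz'); im=f['im'];d=f['d'];c={k:f[k] for k in('fx','fy','cx','cy','rvec','tvec')}
W=world(c,d)
for g in gauges(im,c): print('g',g[0].round(4),g[1].round(1),g[2:4],np.round(g[4]))
hsv=cv2.cvtColor(im,cv2.COLOR_RGB2HSV)
Z=W[...,2]
print('table z',np.median(Z[300:400,300:500]))
def comps(m,z,lo=30):
    for k in cv2.findContours(m.astype(np.uint8),cv2.RETR_EXTERNAL,cv2.CHAIN_APPROX_NONE)[0]:
        if cv2.contourArea(k)>lo: print(rect(k,c,z),cv2.boundingRect(k),cv2.contourArea(k))
box=np.zeros(Z.shape,bool)
print('outline'); b=box.copy(); b[140:240,300:465]=1
comps(b&(hsv[...,2]>150)&(hsv[...,1]<60)&(Z<.012),0,1000)
print('case'); b=box.copy(); b[140:280,80:220]=1
comps(b&(Z>.028)&(Z<.06),.036,1000)
print('cover'); comps(b&(Z>.040)&(Z<.06),.043,1000)
print('grip'); comps(b&(Z>.055),.065,10)
print('light'); comps(b&(hsv[...,2]>140)&(hsv[...,1]<50),.065,10)
b=box.copy(); b[140:240,395:460]=1
print('base'); comps(b&(Z>.015),.025,300)
print('base25'); comps(b&(Z>.015)&(Z<.035),.025,300)
print('lug'); comps(b&(Z>.055)&(Z<.075),.066,10)
print('col'); comps(b&(Z>.155),.172,10)
b=box.copy(); b[80:160,370:400]=1
print('driver');comps(b&(Z>.003),.005,10)
vis=cv2.resize(im[140:290,80:460],None,fx=2,fy=2,interpolation=cv2.INTER_CUBIC); save('crop0',vis)
E
```

```text
table z -0.0002812166152242323
outline
(array([ 0.6135, -0.1299]), np.float64(179.9), np.float64(0.1955), np.float64(0.1261)) (310, 150, 55, 84) 4297.5
case
(array([0.5747, 0.3053]), np.float64(86.3), np.float64(0.2549), np.float64(0.2423)) (90, 155, 116, 111) 11318.0
cover
(array([0.5747, 0.3043]), np.float64(86.5), np.float64(0.2523), np.float64(0.2395)) (90, 155, 116, 111) 5822.5
grip
(array([0.5348, 0.3051]), np.float64(89.2), np.float64(0.0646), np.float64(0.0133)) (130, 224, 30, 7) 123.0
light
(array([0.5337, 0.304 ]), np.float64(89.2), np.float64(0.0624), np.float64(0.0111)) (131, 225, 29, 6) 119.0
base
(array([ 0.6343, -0.3427]), np.float64(5.7), np.float64(0.17), np.float64(0.1069)) (404, 142, 49, 78) 2781.5
base25
(array([ 0.6283, -0.3366]), np.float64(6.3), np.float64(0.1599), np.float64(0.0922)) (404, 149, 49, 71) 2276.5
lug
(array([ 0.5738, -0.3426]), np.float64(7.7), np.float64(0.0398), np.float64(0.0187)) (431, 197, 11, 18) 122.5
col
(array([ 0.6822, -0.3306]), np.float64(178.2), np.float64(0.0288), np.float64(0.0285)) (435, 142, 15, 15) 150.0
driver
(array([ 0.7866, -0.2501]), np.float64(2.9), np.float64(0.1549), np.float64(0.0321)) (378, 85, 16, 66) 384.0
```

```bash
python3 - <<'E'
from h import *
f=np.load('top0.npz'); im=f['im'];d=f['d'];c={k:f[k] for k in('fx','fy','cx','cy','rvec','tvec')}
W=world(c,d);Z=W[...,2]
hsv=cv2.cvtColor(im,cv2.COLOR_RGB2HSV)
m=((hsv[...,2]>100)&(hsv[...,1]<70)).astype(np.uint8)
m[:236]=0;m[295:]=0;m[:,:255]=0;m[:,460:]=0
for k in cv2.findContours(m,cv2.RETR_EXTERNAL,cv2.CHAIN_APPROX_NONE)[0]:
    if cv2.contourArea(k)>30: print(rect(k,c,.009),cv2.boundingRect(k),cv2.contourArea(k))
# case outline edges at z .036 from top-surface points
P=W[140:280,80:220].reshape(-1,3); P=P[(P[:,2]>.031)&(P[:,2]<.055)]
h=cv2.convexHull((P[:,:2]*1000).astype(np.float32)); print(cv2.minAreaRect(h))
ap=cv2.approxPolyDP(h,10,True).reshape(-1,2); print(ap.round(1))
m=W[...,2]
for lo,hi in((.03,.039),(.0405,.05)):
    P=W[140:280,80:220].reshape(-1,3); P=P[(P[:,2]>lo)&(P[:,2]<hi)]; print(lo,P.min(0).round(3),P.max(0).round(3),len(P))
E
```

```text
(array([ 0.4422, -0.1719]), np.float64(89.2), np.float64(0.4728), np.float64(0.1334)) (255, 236, 205, 59) 11832.0
((574.5527954101562, 303.75982666015625), (248.3329620361328, 241.66879272460938), 86.39411163330078)
[[701.2 417.2]
 [462.7 434. ]
 [448.  188.5]
 [686.4 173.1]]
0.03 [0.448 0.174 0.03 ] [0.701 0.432 0.039] 4605
0.0405 [0.448 0.173 0.041] [0.701 0.434 0.05 ] 5167
```

>>> drive_tool --pt "0.1 -0.1 0.1 0 0 0 1" --pt "0.3 -0.25 0.15 0 0 0 1" --pt "0.5 -0.4 0.2 0 0 0 1" --pt "0.7 -0.6 0.25 0 0 0 1" --pt "0.9 -0.75 0.3 0 0 0 1"

```text
time_s: 0.52
tcp_pos: [0.2913, 0.4041, 0.3173]
tcp_rot: [0.128, 0.992, -0.0, -0.0]
wrist_force: [1.1, 0.1, 0.8]
gripper_width: 1.001
gripper_force: 0.0
```

```bash
python3 - <<'E'
from h import *
o=ctrl.get_obs(); print(o['time_s'],o['tcp_pos'],R.from_quat(o['tcp_rot']).as_matrix().round(3))
im,d,c=cam('wrist'); save('w1',im); np.savez('w1',im=im,d=d,**{k:np.array(v) for k,v in c.items()})
E
```

```text
0.5167 [0.29127247 0.4040774  0.3172619 ] [[-0.967  0.253 -0.   ]
 [ 0.253  0.967 -0.   ]
 [ 0.    -0.    -1.   ]]
```

View pics/w1.png

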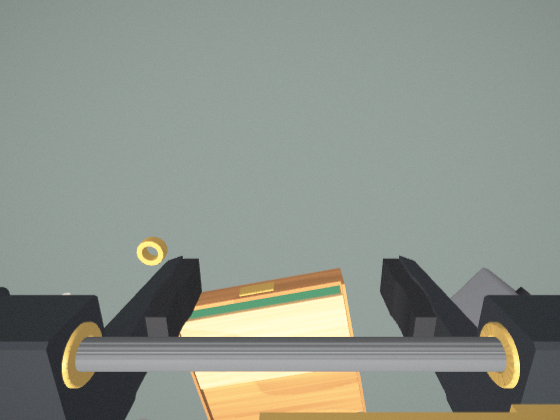

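The wrist view looks back towards the robot. It shows the case partly hidden at the bottom, about (270,340), and a green strip of floor, so the cover starts slightly open. The cover can be pushed with closed fingers, so I'll go behind the grip.

>>> drive_tool --pt "0.13 -0.06 -0.05 0 0 0.03 0" --pt "0.26 -0.12 -0.1 0 0 0.062 0" --pt "0.4 -0.18 -0.2 0 0 0.062 0" --pt "0.55 -0.25 -0.3 0 0 0.062 0" --pt "0.711 -0.323 -0.4 0 0 0.062 0"

```text
time_s: 0.98
tcp_pos: [0.4608, 0.3277, 0.2239]
tcp_rot: [0.031, 1.0, -0.0, -0.0]
wrist_force: [0.6, 0.2, -0.7]
gripper_width: 0.647
gripper_force: 0.0
```

>>> drive_tool --pt "0 0 -0.05 0 0 0 0" --pt "0 0 -0.1 0 0 0 0" --pt "0 0 -0.2 0 0 0 0" --pt "0 0 -0.2 0 0 0 0" --pt "0 0 -0.2 0 0 0 0"

```text
time_s: 1.4
tcp_pos: [0.4591, 0.3286, 0.1645]
tcp_rot: [0.031, 1.0, -0.001, -0.001]
wrist_force: [0.3, 0.7, 1.7]
gripper_width: 0.269
gripper_force: 0.0
```

```bash
python3 - <<'E'
from h import *
o=ctrl.get_obs(); print(o['time_s'],o['tcp_pos'],R.from_quat(o['tcp_rot']).as_matrix().round(3),o['gripper_width'])
f=np.load('top0.npz'); im=f['im']; print(im[300,350],im[265,340],im[262,318],im[262,360])
c={k:f[k] for k in('fx','fy','cx','cy','rvec','tvec')}
for t in (130,150,170,190):
    m=(im.min(2)>t).astype(np.uint8); m[:236]=0;m[295:]=0;m[:,:255]=0;m[:,460:]=0
    for k in cv2.findContours(m,cv2.RETR_EXTERNAL,cv2.CHAIN_APPROX_NONE)[0]:
        if cv2.contourArea(k)>20: print(t,rect(k,c,.009),cv2.contourArea(k))
E
```

```text
1.4 [0.45911927 0.32859685 0.16452816] [[-0.998  0.062 -0.003]
 [ 0.062  0.998 -0.001]
 [ 0.003 -0.001 -1.   ]] 0.2689680138996494
[109 113 107] [108 113 105] [247 247 244] [245 246 243]
130 (array([0.4399, 0.017 ]), np.float64(161.9), np.float64(0.0918), np.float64(0.0216)) 289.5
130 (array([ 0.4405, -0.2715]), np.float64(13.8), np.float64(0.0919), np.float64(0.022)) 293.0
130 (array([ 0.4463, -0.1774]), np.float64(28.0), np.float64(0.0917), np.float64(0.0219)) 296.5
130 (array([ 0.4528, -0.0792]), np.float64(25.7), np.float64(0.0917), np.float64(0.0218)) 289.0
130 (array([ 0.4512, -0.36  ]), np.float64(12.3), np.float64(0.0912), np.float64(0.0214)) 287.5
150 (array([0.4394, 0.0168]), np.float64(160.8), np.float64(0.091), np.float64(0.0191)) 245.0
150 (array([ 0.4405, -0.2717]), np.float64(14.5), np.float64(0.0907), np.float64(0.0188)) 242.5
150 (array([ 0.4463, -0.1775]), np.float64(28.0), np.float64(0.0894), np.float64(0.0198)) 254.5
150 (array([ 0.4525, -0.0799]), np.float64(25.7), np.float64(0.0906), np.float64(0.0187)) 249.5
150 (array([ 0.4513, -0.3603]), np.float64(12.3), np.
[... 299 characters left out ...]
94), np.float64(0.0167)) 215.5
170 (array([ 0.453 , -0.0797]), np.float64(25.7), np.float64(0.0896), np.float64(0.0166)) 212.0
170 (array([ 0.4511, -0.3609]), np.float64(12.3), np.float64(0.0895), np.float64(0.0163)) 202.0
190 (array([0.4396, 0.0163]), np.float64(162.1), np.float64(0.0874), np.float64(0.0143)) 173.5
190 (array([ 0.441 , -0.2723]), np.float64(15.3), np.float64(0.087), np.float64(0.0142)) 175.0
190 (array([ 0.4466, -0.1781]), np.float64(28.0), np.float64(0.0872), np.float64(0.0144)) 177.0
190 (array([ 0.4531, -0.0801]), np.float64(23.6), np.float64(0.0875), np.float64(0.0144)) 173.5
190 (array([ 0.4512, -0.3611]), np.float64(12.8), np.float64(0.0862), np.float64(0.0139)) 163.0
```

>>> drive_tool --pt "0.152 -0.071 0 0 0 0 0" --pt "0.152 -0.071 -0.05 0 0 0 0" --pt "0.152 -0.071 -0.15 0 0 0 0" --pt "0.152 -0.071 -0.25 0 0 0 0" --pt "0.152 -0.071 -0.32 0 0 0 0"

```text
time_s: 1.82
tcp_pos: [0.5055, 0.3075, 0.0689]
tcp_rot: [0.031, 1.0, 0.0, 0.0]
wrist_force: [0.1, 0.8, 0.2]
gripper_width: 0.007
gripper_force: 0.0
```

```bash
python3 - <<'E'
from h import *
o=ctrl.get_obs(); print(o['time_s'],o['tcp_pos'],o['gripper_width'],o['wrist_force'])
im,d,c=cam('scene'); save('s1',cv2.resize(im[120:260,300:480],None,fx=3,fy=3))
E
```

```text
1.8167 [0.5054961  0.30752218 0.06893847] 0.006965089882345147 [0.1188108  0.80423751 0.20704507]
```

View pics/s1.png

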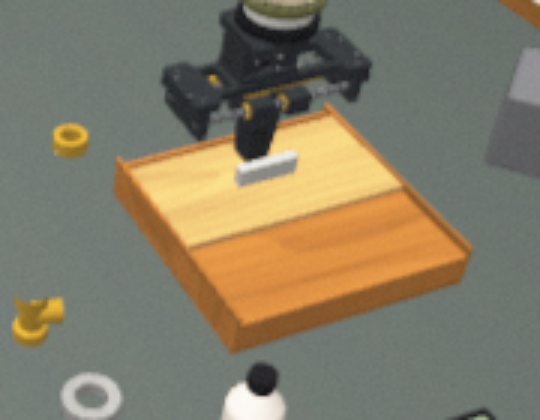

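The closed fingers stand just behind the grip ridge (crop about (255,140)), and their tips are clear of the cover. Next is the push along the case's +x.

>>> drive_tool --pt "0.04 -0.0025 0 0 0 0 0" --pt "0.1 -0.006 0 0 0 0 0" --pt "0.18 -0.011 0 0 0 0 0" --pt "0.26 -0.016 0 0 0 0 0" --pt "0.32 -0.02 0 0 0 0 0"

```text
time_s: 2.28
tcp_pos: [0.6029, 0.3019, 0.0717]
tcp_rot: [0.031, 1.0, 0.001, 0.001]
wrist_force: [-2.5, 2.1, -0.9]
gripper_width: 0.007
gripper_force: 1.0
```

>>> drive_tool --pt "0.01 -0.0006 0 0 0 0 0" --pt "0.015 -0.001 0 0 0 0 0" --pt "0.02 -0.0012 0 0 0 0 0" --pt "0.025 -0.0015 0 0 0 0 0" --pt "0.025 -0.0015 0 0 0 0 0"

```text
time_s: 2.7
tcp_pos: [0.6081, 0.3013, 0.0699]
tcp_rot: [0.031, 1.0, 0.0, 0.0]
wrist_force: [-0.2, 0.7, -0.7]
gripper_width: 0.003
gripper_force: 0.2
```

```bash
cat >> h.py <<'E'
def case():
    C=np.array([.5746,.3038]); a=np.radians(-3.6); return C,np.array([np.cos(a),np.sin(a)]),np.array([-np.sin(a),np.cos(a)])
def cs(p):
    C,ex,ey=case(); q=np.array(p)[:2]-C; return np.array([q@ex,q@ey]).round(4)
E
python3 - <<'E'
from h import *
o=ctrl.get_obs(); print(o['time_s'],o['tcp_pos'],o['gripper_width'],o['wrist_force'],cs(o['tcp_pos']))
im,d,c=cam('top'); W=world(c,d); Z=W[...,2]; m=np.zeros(Z.shape,bool); m[140:280,80:220]=1
P=W[m&(Z>.056)&(Z<.07)]; print(len(P),P.mean(0), cs(P.mean(0)))
P=W[m&(Z>.0395)&(Z<.05)]; q=np.array([cs(p) for p in P]); print(np.percentile(q,[1,99],axis=0))
E
```

```text
2.7 [0.60812897 0.30133176 0.06986903] 0.003462622623165236 [-0.1601056   0.70787101 -0.73081733] [ 0.0336 -0.0004]
19 [0.62205083 0.27078978 0.06288974] [ 0.0494 -0.03  ]
[[-0.107316 -0.1233  ]
 [ 0.115978  0.116668]]
```

>>> drive_tool --pt "0.01 -0.0006 0 0 0 0 0" --pt "0.02 -0.0012 0 0 0 0 0" --pt "0.02 -0.0012 0 0 0 0 0"

```text
time_s: 3.0
tcp_pos: [0.6145, 0.3009, 0.0693]
tcp_rot: [0.031, 1.0, 0.0, -0.001]
wrist_force: [-3.6, 0.7, 3.3]
gripper_width: 0.006
gripper_force: 2.2
```

>>> drive_tool --pt "0.005 -0.0003 0 0 0 0 0" --pt "0.01 -0.0006 0 0 0 0 0" --pt "0.01 -0.0006 0 0 0 0 0"

```text
time_s: 3.25
tcp_pos: [0.6147, 0.3009, 0.0693]
tcp_rot: [0.031, 1.0, -0.001, -0.004]
wrist_force: [-17.8, -0.4, 10.3]
gripper_width: 0.006
gripper_force: 8.7
```

The cover is against its stop: the grip is at case x of about +55 mm and the force has risen. I'll back off and lift, then look before the first gauge.

>>> drive_tool --pt "-0.05 0 0 0 0 0 0" --pt "-0.05 -0.1 0.12 0 0 0 0.4" --pt "-0.1 -0.2 0.26 0 0 0 0.5" --pt "-0.2 -0.3 0.3 0 0 -0.04 0.5" --pt "-0.3 -0.42 0.3 0 0 -0.085 0.5"

```text
time_s: 3.67
tcp_pos: [0.5419, 0.1894, 0.1599]
tcp_rot: [0.158, 0.987, 0.001, 0.003]
wrist_force: [0.1, -1.7, -0.2]
gripper_width: 0.281
gripper_force: 0.0
```

```bash
cat >> h.py <<'E'
def state():
    o=ctrl.get_obs(); M=R.from_quat(o['tcp_rot']).as_matrix(); ya=np.degrees(np.arctan2(M[1,1],M[0,1]))%360
    print('t',round(o['time_s'],2),'tcp',o['tcp_pos'].round(4),'yA',round(ya,1),'w',round(o['gripper_width'],3),'gf',round(o['gripper_force'],1),'F',o['wrist_force'].round(1),'j6',o['joints'][5].round(2)); return o,ya,M
def delta(xyz,ang=None):
    o,ya,M=state(); d=(np.array(xyz)-o['tcp_pos'])/.3
    if ang is None: rv=np.zeros(3)
    else:
        a=np.radians(ang); y=np.array([np.cos(a),np.sin(a),0]); z=np.array([0,0,-1.]); T=np.stack([np.cross(y,z),y,z],1)
        rv=R.from_matrix(T@M.T).as_rotvec()/np.pi
    print('delta',d.round(3),rv.round(3))
def find(n='top',v=1):
    im,d,c=cam(n); m=(im.min(2)>150).astype(np.uint8); o=[]
    for k in cv2.findContours(m,cv2.RETR_EXTERNAL,cv2.CHAIN_APPROX_NONE)[0]:
        if cv2.contourArea(k)<100: continue
        r=rect(k,c,.009)
        if .075<r[2]<.1 and .013<r[3]<.025: o.append(r)
    o.sort(key=lambda r:-r[0][1])
    for r in o: print(r)
    return o
E
python3 - <<'E'
from h import *
find(); delta([.4395,.0168,.1],71.1); state()
im,d,c=cam('top'); W=world(c,d); Z=W[...,2]; m=np.zeros(Z.shape,bool); m[140:280,80:220]=1
P=W[m&(Z>.056)&(Z<.07)]; print(len(P),cs(P.mean(0)))
P=W[m&(Z>-.01)&(Z<.02)]; q=np.array([cs(p) for p in P]); q=q[(abs(q[:,0])<.118)&(abs(q[:,1])<.119)];print('comp',np.percentile(q,[1,99],axis=0),len(q))
E
```

```text
(array([0.4393, 0.0165]), np.float64(160.8), np.float64(0.0896), np.float64(0.0183))
(array([ 0.453 , -0.0797]), np.float64(25.7), np.float64(0.0896), np.float64(0.0187))
(array([ 0.4466, -0.178 ]), np.float64(25.5), np.float64(0.0894), np.float64(0.0187))
(array([ 0.4405, -0.2717]), np.float64(14.5), np.float64(0.0907), np.float64(0.0188))
(array([ 0.4513, -0.3603]), np.float64(12.3), np.float64(0.0901), np.float64(0.0186))
t 3.72 tcp [0.5355 0.185  0.1582] yA 71.3 w 0.328 gf 0.0 F [-0.2 -0.7  1.2] j6 -1.12
delta [-0.32  -0.561 -0.194] [ 0.001 -0.001 -0.001]
t 3.72 tcp [0.5355 0.185  0.1582] yA 71.3 w 0.328 gf 0.0 F [-0.2 -0.7  1.2] j6 -1.12
158 [ 0.0562 -0.001 ]
comp [[-0.1133 -0.0878]
 [-0.0056  0.1178]] 1605
```

>>> drive_tool --pt "-0.08 -0.14 -0.03 0 0 0 0.5" --pt "-0.16 -0.27 -0.06 0 0 0 0.5" --pt "-0.23 -0.4 -0.1 0 0 0 0.5" --pt "-0.29 -0.51 -0.15 0 0 0 0.5" --pt "-0.32 -0.561 -0.194 0 0 0 0.5"

```text
time_s: 4.18
tcp_pos: [0.4447, 0.0201, 0.0988]
tcp_rot: [0.155, 0.988, -0.0, 0.002]
wrist_force: [2.2, -0.3, 0.4]
gripper_width: 0.501
gripper_force: 0.0
```

>>> drive_tool --pt "0 0 -0.04 0 0 0 0.5" --pt "0 0 -0.1 0 0 0 0.5" --pt "0 0 -0.17 0 0 0 0.5" --pt "0 0 -0.2 0 0 0 0.5" --pt "0 0 -0.2 0 0 0 0.5"

```text
time_s: 4.6
tcp_pos: [0.4449, 0.0218, 0.0369]
tcp_rot: [0.155, 0.988, 0.0, -0.001]
wrist_force: [0.1, 0.6, 1.1]
gripper_width: 0.499
gripper_force: 0.0
```

```bash
python3 - <<'E'
from h import *
delta([.4395,.0165,.023],71.1)
im,d,c=cam('wrist'); save('w2',im)
E
```

```text
t 4.6 tcp [0.4449 0.0218 0.0369] yA 72.1 w 0.499 gf 0.0 F [0.1 0.6 1.1] j6 -1.48
delta [-0.018 -0.018 -0.046] [-0.    -0.001 -0.006]
```

View pics/w2.png

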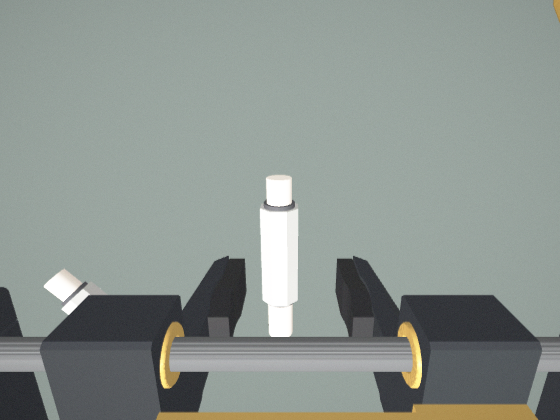

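The gauge lies between the fingers, with its handle at rows 205–302 and columns 262–298. I'll project the TCP into this view to see where the pads meet the handle.

```bash
python3 - <<'E'
from h import *
o,ya,M=state(); c=vision.calibration('wrist')
K=np.array([[c['fx'],0,c['cx']],[0,c['fy'],c['cy']],[0,0,1]])
p=o['tcp_pos']
q=np.array([p,p+[0,0,-.019],p*[1,1,0]+[0,0,.009],p+M[:,0]*.009+[0,0,-.019],p-M[:,0]*.009+[0,0,-.019]])
print(cv2.projectPoints(q,c['rvec'],c['tvec'],K,None)[0].reshape(-1,2).round())
for u,v in((280,177),(280,302),(280,205),(280,337)): print((ray(c,u,v,.012)),)
E
```

```text
t 4.65 tcp [0.4452 0.0218 0.038 ] yA 72.2 w 0.497 gf 0.0 F [-0.4 -0.5  0.5] j6 -1.48
[[291. 301.]
 [291. 278.]
 [291. 268.]
 [291. 261.]
 [291. 294.]]
[0.39772541 0.03160746 0.012     ]
[0.4607424  0.01069171 0.012     ]
[0.41048217 0.02737341 0.012     ]
[0.4816118  0.00376502 0.012     ]
```

>>> drive_tool --pt "-0.024 -0.016 0 0 0 -0.006 0.5" --pt "-0.024 -0.016 -0.03 0 0 -0.006 0.5" --pt "-0.024 -0.016 -0.05 0 0 -0.006 0.5" --pt "-0.024 -0.016 -0.05 0 0 -0.006 0.3" --pt "-0.024 -0.016 -0.05 0 0 -0.006 0.1" --squeeze 25

```text
time_s: 5.07
tcp_pos: [0.4377, 0.0169, 0.0239]
tcp_rot: [0.165, 0.986, -0.0, 0.0]
wrist_force: [-0.3, 0.8, -1.0]
gripper_width: 0.371
gripper_force: 0.0
```

>>> drive_tool --pt "0 0 0 0 0 0 0.1" --pt "0 0 0 0 0 0 0.1" --pt "0 0 0 0 0 0 0.1"

```text
time_s: 5.32
tcp_pos: [0.4379, 0.017, 0.024]
tcp_rot: [0.165, 0.986, -0.0, 0.0]
wrist_force: [-0.1, 0.2, 2.9]
gripper_width: 0.197
gripper_force: 25.0
```

```bash
python3 - <<'E'
from h import *
C,ex,ey=case()
for y in (.084,.042,0,-.042,-.084): print(y,(C+ex*-.0585+ey*y).round(4))
delta([.4395,.0165,.15],86.4)
E
```

```text
0.084 [0.5215 0.3913]
0.042 [0.5189 0.3494]
0 [0.5162 0.3075]
-0.042 [0.5136 0.2656]
-0.084 [0.5109 0.2236]
t 5.32 tcp [0.4379 0.017  0.024 ] yA 71.0 w 0.197 gf 25.0 F [-0.1  0.2  2.9] j6 -1.47
delta [ 0.005 -0.002  0.42 ] [0.    0.    0.085]
```

>>> drive_tool --pt "0 0 0.06 0 0 0 0.1" --pt "0 0.02 0.15 0 0 0.0 0.1" --pt "0.03 0.12 0.24 0 0 0.03 0.1" --pt "0.07 0.24 0.26 0 0 0.06 0.1" --pt "0.11 0.36 0.26 0 0 0.085 0.1"

```text
time_s: 5.73
tcp_pos: [0.4717, 0.1262, 0.104]
tcp_rot: [0.03, 1.0, 0.0, 0.002]
wrist_force: [1.3, -0.9, -1.1]
gripper_width: 0.196
gripper_force: 25.0
```

>>> drive_tool --pt "0.03 0.13 0 0 0 0 0.1" --pt "0.06 0.26 0 0 0 0 0.1" --pt "0.09 0.4 0 0 0 0 0.1" --pt "0.12 0.54 0 0 0 0 0.1" --pt "0.15 0.66 0 0 0 0 0.1"

```text
time_s: 6.15
tcp_pos: [0.5152, 0.3254, 0.1016]
tcp_rot: [0.032, 1.0, -0.0, -0.0]
wrist_force: [1.2, -0.6, -0.1]
gripper_width: 0.2
gripper_force: 25.0
```

```bash
python3 - <<'E'
from h import *
delta([.520,.3914,.036],86.4)
E
```

```text
t 6.15 tcp [0.5152 0.3254 0.1016] yA 86.4 w 0.2 gf 25.0 F [ 1.2 -0.6 -0.1] j6 -1.14
delta [ 0.016  0.22  -0.219] [ 0. -0.  0.]
```

>>> drive_tool --pt "0.008 0.12 0 0 0 0 0.1" --pt "0.016 0.22 0 0 0 0 0.1" --pt "0.016 0.22 -0.05 0 0 0 0.1" --pt "0.016 0.22 -0.12 0 0 0 0.1" --pt "0.016 0.22 -0.18 0 0 0 0.1"

```text
time_s: 6.57
tcp_pos: [0.5199, 0.3896, 0.0465]
tcp_rot: [0.031, 1.0, -0.0, -0.0]
wrist_force: [-0.4, 0.2, -1.0]
gripper_width: 0.203
gripper_force: 25.0
```

>>> drive_tool --pt "0 0 -0.02 0 0 0 0.1" --pt "0 0 -0.03 0 0 0 0.1" --pt "0 0 -0.03 0 0 0 0.1"

```text
time_s: 6.82
tcp_pos: [0.5205, 0.3889, 0.0386]
tcp_rot: [0.032, 0.999, -0.0, -0.0]
wrist_force: [0.1, 0.2, -1.5]
gripper_width: 0.201
gripper_force: 25.0
```

```bash
python3 - <<'E'
from h import *
delta([.520,.3914,.031],86.4)
im,d,c=cam('wrist'); save('w3',im)
E
```

```text
t 6.82 tcp [0.5205 0.3889 0.0386] yA 86.3 w 0.201 gf 25.0 F [ 0.1  0.2 -1.5] j6 -1.05
delta [-0.002  0.008 -0.025] [ 0. -0.  0.]
```

View pics/w3.png

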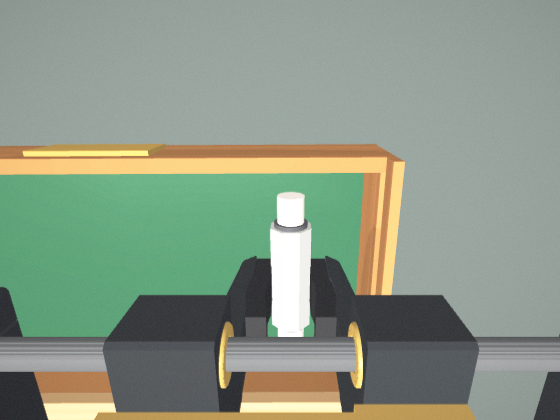

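The gauge hangs inside the compartment, aligned, with the right finger clear of the side wall (wall at column 365). I'll lower it and release.

>>> drive_tool --pt "0 0 -0.015 0 0 0 0.1" --pt "0 0 -0.026 0 0 0 0.1" --pt "0 0 -0.026 0 0 0 0.1" --pt "0 0 -0.026 0 0 0 0.28" --pt "0 0 -0.026 0 0 0 0.28"

```text
time_s: 7.28
tcp_pos: [0.5206, 0.3891, 0.0312]
tcp_rot: [0.032, 0.999, 0.0, 0.0]
wrist_force: [0.7, -1.1, -0.6]
gripper_width: 0.277
gripper_force: 0.0
```

>>> drive_tool --pt "0 0 0.0 0 0 0 0.28" --pt "0 0 0.05 0 0 0 0.28" --pt "0 0 0.18 0 0 0 0.28" --pt "0 -0.1 0.25 0 0 0 0.5" --pt "-0.01 -0.2 0.3 0 0 0 0.5"

```text
time_s: 7.7
tcp_pos: [0.5182, 0.3295, 0.1234]
tcp_rot: [0.031, 1.0, 0.001, 0.002]
wrist_force: [-0.1, -0.3, -0.2]
gripper_width: 0.406
gripper_force: 0.0
```

```bash
python3 - <<'E'
from h import *
find(); delta([.4525,-.0797,.08],115.7)
E
```

```text
(array([ 0.453 , -0.0797]), np.float64(25.7), np.float64(0.0896), np.float64(0.0187))
(array([ 0.4463, -0.1775]), np.float64(28.0), np.float64(0.0894), np.float64(0.0198))
(array([ 0.4405, -0.2717]), np.float64(14.5), np.float64(0.0907), np.float64(0.0188))
(array([ 0.451 , -0.3603]), np.float64(12.3), np.float64(0.0907), np.float64(0.0186))
t 7.75 tcp [0.5185 0.3248 0.1255] yA 86.3 w 0.452 gf 0.0 F [ 4.5 -1.2  2.3] j6 -1.14
delta [-0.22  -1.348 -0.152] [-0.001  0.002  0.163]
```

>>> drive_tool --pt "-0.02 -0.13 0 0 0 0.03 0.5" --pt "-0.04 -0.26 0 0 0 0.065 0.5" --pt "-0.06 -0.4 0 0 0 0.1 0.5" --pt "-0.09 -0.53 0 0 0 0.135 0.5" --pt "-0.11 -0.66 0 0 0 0.163 0.5"

```text
time_s: 8.17
tcp_pos: [0.4835, 0.1294, 0.1211]
tcp_rot: [-0.225, 0.974, -0.0, 0.0]
wrist_force: [0.6, -0.0, -0.0]
gripper_width: 0.495
gripper_force: 0.0
```

>>> drive_tool --pt "-0.02 -0.13 0 0 0 0 0.5" --pt "-0.04 -0.26 0 0 0 0 0.5" --pt "-0.06 -0.4 -0.03 0 0 0 0.5" --pt "-0.09 -0.53 -0.08 0 0 0 0.5" --pt "-0.11 -0.66 -0.15 0 0 0 0.5"

```text
time_s: 8.58
tcp_pos: [0.452, -0.064, 0.0792]
tcp_rot: [-0.222, 0.975, -0.001, 0.001]
wrist_force: [2.4, 0.7, -1.3]
gripper_width: 0.5
gripper_force: 0.0
```

```bash
cat >> h.py <<'E'
def wfind(z=.009):
    im,d,c=cam('wrist'); m=(im.min(2)>190).astype(np.uint8)
    for k in cv2.findContours(m,cv2.RETR_EXTERNAL,cv2.CHAIN_APPROX_NONE)[0]:
        if cv2.contourArea(k)>800: print('w',rect(k,c,z),cv2.boundingRect(k))
E
python3 - <<'E'
from h import *
delta([.4525,-.0797,.023],115.7); wfind()
E
```

```text
t 8.58 tcp [ 0.452  -0.064   0.0792] yA 115.7 w 0.5 gf 0.0 F [ 2.4  0.7 -1.3] j6 -2.42
delta [ 0.002 -0.052 -0.187] [0.    0.001 0.   ]
w (array([ 0.5485, -0.1429]), np.float64(0.3), np.float64(0.0843), np.float64(0.0814)) (46, 236, 152, 101)
w (array([ 0.4589, -0.0759]), np.float64(25.4), np.float64(0.0761), np.float64(0.0183)) (253, 178, 32, 113)
w (array([ 0.4428, -0.1797]), np.float64(28.6), np.float64(0.0532), np.float64(0.0184)) (89, 94, 51, 93)
```

>>> drive_tool --pt "0.001 -0.025 0 0 0 0 0.5" --pt "0.002 -0.052 -0.03 0 0 0 0.5" --pt "0.002 -0.053 -0.09 0 0 0 0.5" --pt "0.002 -0.053 -0.15 0 0 0 0.5" --pt "0.002 -0.053 -0.185 0 0 0 0.5"

```text
time_s: 9.05
tcp_pos: [0.4531, -0.077, 0.0219]
tcp_rot: [-0.223, 0.975, 0.0, 0.0]
wrist_force: [-0.6, 0.1, -0.3]
gripper_width: 0.497
gripper_force: 0.0
```

>>> drive_tool --pt "0 0 -0.0 0 0 0 0.4" --pt "0 0 0 0 0 0 0.1" --pt "0 0 0 0 0 0 0.1" --pt "0 0 0 0 0 0 0.1" --pt "0 0 0 0 0 0 0.1"

```text
time_s: 9.47
tcp_pos: [0.4533, -0.0777, 0.0237]
tcp_rot: [-0.222, 0.975, -0.0, 0.001]
wrist_force: [0.3, 1.4, 3.2]
gripper_width: 0.201
gripper_force: 25.0
```

```bash
python3 - <<'E'
from h import *
delta([.5185,.3494,.1],86.4)
E
```

```text
t 9.47 tcp [ 0.4533 -0.0777  0.0237] yA 115.7 w 0.201 gf 25.0 F [0.3 1.4 3.2] j6 -2.45
delta [0.217 1.424 0.254] [ 0.     0.    -0.163]
```

>>> drive_tool --pt "0 0 0.08 0 0 0 0.1" --pt "0 0.03 0.18 0 0 0 0.1" --pt "0.02 0.15 0.25 0 0 -0.03 0.1" --pt "0.04 0.28 0.25 0 0 -0.06 0.1" --pt "0.06 0.41 0.25 0 0 -0.09 0.1"

```text
time_s: 9.88
tcp_pos: [0.4715, 0.0463, 0.0997]
tcp_rot: [-0.08, 0.997, -0.0, 0.002]
wrist_force: [1.3, 0.1, -0.9]
gripper_width: 0.199
gripper_force: 25.0
```

>>> drive_tool --pt "0.02 0.13 0 0 0 -0.03 0.1" --pt "0.04 0.26 0 0 0 -0.06 0.1" --pt "0.07 0.4 0 0 0 -0.073 0.1" --pt "0.1 0.53 0 0 0 -0.073 0.1" --pt "0.12 0.66 0 0 0 -0.073 0.1"

```text
time_s: 10.3
tcp_pos: [0.507, 0.2455, 0.0985]
tcp_rot: [0.032, 0.999, 0.0, 0.0]
wrist_force: [0.9, -0.2, -1.2]
gripper_width: 0.202
gripper_force: 25.0
```

```bash
python3 - <<'E'
from h import *
delta([.5185,.3494,.031],86.4)
E
```

```text
t 10.3 tcp [0.507  0.2455 0.0985] yA 86.4 w 0.202 gf 25.0 F [ 0.9 -0.2 -1.2] j6 -1.27
delta [ 0.038  0.346 -0.225] [-0.  0.  0.]
```

>>> drive_tool --pt "0.014 0.12 0 0 0 0 0.1" --pt "0.028 0.24 0 0 0 0 0.1" --pt "0.038 0.34 0 0 0 0 0.1" --pt "0.038 0.34 0 0 0 0 0.1" --pt "0.038 0.34 -0.08 0 0 0 0.1"

```text
time_s: 10.72
tcp_pos: [0.5197, 0.3476, 0.0776]
tcp_rot: [0.03, 1.0, 0.002, 0.004]
wrist_force: [0.5, 0.7, -1.2]
gripper_width: 0.199
gripper_force: 25.0
```

```bash
python3 - <<'E'
from h import *
delta([.5185,.3475,.031],86.4)
E
```

```text
t 10.72 tcp [0.5197 0.3476 0.0776] yA 86.5 w 0.199 gf 25.0 F [ 0.5  0.7 -1.2] j6 -1.11
delta [-0.004 -0.    -0.155] [-0.001  0.002 -0.001]
```

>>> drive_tool --pt "0 0 -0.05 0 0 0 0.1" --pt "0 0 -0.1 0 0 0 0.1" --pt "0 0 -0.145 0 0 0 0.1" --pt "0 0 -0.155 0 0 0 0.1" --pt "0 0 -0.155 0 0 0 0.1"

```text
time_s: 11.13
tcp_pos: [0.5181, 0.3448, 0.0281]
tcp_rot: [0.032, 0.999, -0.0, -0.0]
wrist_force: [0.8, 0.0, -0.9]
gripper_width: 0.199
gripper_force: 25.0
```

>>> drive_tool --pt "0 0 0 0 0 0 0.27" --pt "0 0 0 0 0 0 0.27" --pt "0 0 0 0 0 0 0.27" --pt "0 0 0.08 0 0 0 0.27" --pt "0 0 0.2 0 0 0 0.27"

```text
time_s: 11.55
tcp_pos: [0.5168, 0.3444, 0.0852]
tcp_rot: [0.032, 0.999, -0.001, -0.003]
wrist_force: [-0.5, -0.1, 0.4]
gripper_width: 0.271
gripper_force: 0.0
```

>>> drive_tool --pt "0 -0.1 0.08 0 0 0.03 0.5" --pt "-0.02 -0.23 0.1 0 0 0.06 0.5" --pt "-0.04 -0.36 0.1 0 0 0.09 0.5" --pt "-0.06 -0.5 0.1 0 0 0.12 0.5" --pt "-0.08 -0.63 0.1 0 0 0.15 0.5"

```text
time_s: 11.97
tcp_pos: [0.4936, 0.1545, 0.1179]
tcp_rot: [-0.205, 0.979, -0.0, 0.0]
wrist_force: [0.6, -0.6, -0.1]
gripper_width: 0.499
gripper_force: 0.0
```

```bash
python3 - <<'E'
from h import *
find(); delta([.4465,-.1777,.08],118)
im,d,c=cam('top'); save('t3',cv2.resize(im[140:300,80:460],None,fx=2,fy=2,interpolation=cv2.INTER_CUBIC))
E
```

```text
(array([0.5214, 0.3911]), np.float64(0.3), np.float64(0.0883), np.float64(0.0187))
(array([0.5173, 0.3468]), np.float64(0.2), np.float64(0.0906), np.float64(0.0187))
(array([ 0.4466, -0.178 ]), np.float64(25.5), np.float64(0.0894), np.float64(0.0187))
(array([ 0.4405, -0.2717]), np.float64(14.5), np.float64(0.0907), np.float64(0.0188))
(array([ 0.4513, -0.3603]), np.float64(12.3), np.float64(0.0901), np.float64(0.0186))
t 12.02 tcp [0.4929 0.1491 0.1176] yA 114.0 w 0.498 gf 0.0 F [ 2.1 -2.9  0.8] j6 -1.92
delta [-0.155 -1.089 -0.125] [ 0.001 -0.     0.022]
```

View pics/t3.png

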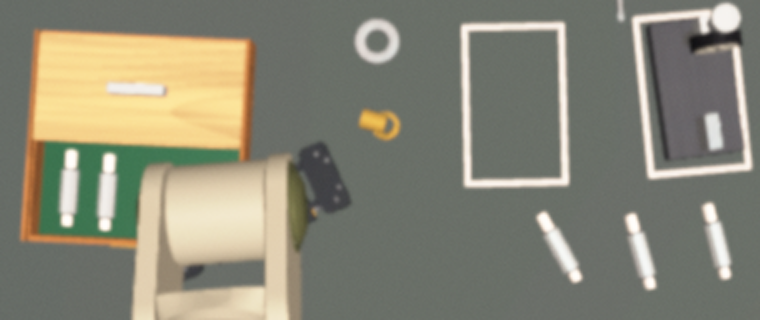

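Both gauges lie in the compartment (crop (68,188) and (107,192)), and the other three have not moved. Next is gauge 3.

>>> drive_tool --pt "-0.02 -0.13 0 0 0 0.02 0.5" --pt "-0.04 -0.26 0 0 0 0.02 0.5" --pt "-0.06 -0.4 0 0 0 0.02 0.5" --pt "-0.075 -0.53 0 0 0 0.02 0.5" --pt "-0.09 -0.66 0 0 0 0.02 0.5"

```text
time_s: 12.48
tcp_pos: [0.4669, -0.0432, 0.1177]
tcp_rot: [-0.233, 0.973, -0.0, 0.0]
wrist_force: [0.4, 0.4, 0.5]
gripper_width: 0.502
gripper_force: 0.0
```

>>> drive_tool --pt "-0.02 -0.13 0 0 0 0 0.5" --pt "-0.04 -0.26 -0.03 0 0 0 0.5" --pt "-0.06 -0.4 -0.07 0 0 0 0.5" --pt "-0.065 -0.43 -0.11 0 0 0 0.5" --pt "-0.065 -0.43 -0.12 0 0 0 0.5"

```text
time_s: 12.9
tcp_pos: [0.4473, -0.1731, 0.0802]
tcp_rot: [-0.231, 0.973, 0.0, -0.0]
wrist_force: [0.5, 0.3, -1.3]
gripper_width: 0.501
gripper_force: 0.0
```

```bash
python3 - <<'E'
from h import *
delta([.4465,-.1777,.023],117.5); wfind()
E
```

```text
t 12.9 tcp [ 0.4473 -0.1731  0.0802] yA 116.7 w 0.501 gf 0.0 F [ 0.5  0.3 -1.3] j6 -2.65
delta [-0.003 -0.015 -0.191] [-0.    -0.     0.005]
w (array([ 0.528 , -0.3017]), np.float64(55.1), np.float64(0.0682), np.float64(0.0394)) (0, 224, 91, 92)
w (array([ 0.4524, -0.1735]), np.float64(28.2), np.float64(0.0763), np.float64(0.0181)) (270, 183, 32, 112)
w (array([ 0.4472, -0.2689]), np.float64(14.3), np.float64(0.0754), np.float64(0.0184)) (127, 101, 39, 126)
```

>>> drive_tool --pt "-0.003 -0.015 -0.03 0 0 0.005 0.5" --pt "-0.003 -0.015 -0.08 0 0 0.005 0.5" --pt "-0.003 -0.015 -0.14 0 0 0.005 0.5" --pt "-0.003 -0.015 -0.188 0 0 0.005 0.5" --pt "-0.003 -0.015 -0.188 0 0 0.005 0.5"

```text
time_s: 13.37
tcp_pos: [0.4464, -0.1735, 0.0233]
tcp_rot: [-0.242, 0.97, 0.001, -0.001]
wrist_force: [-1.0, 0.4, -0.8]
gripper_width: 0.502
gripper_force: 0.0
```

>>> drive_tool --pt "0 0 -0.0 0 0 0 0.4" --pt "0 0 0 0 0 0 0.1" --pt "0 0 0 0 0 0 0.1" --pt "0 0 0 0 0 0 0.1" --pt "0 0 0 0 0 0 0.1"

```text
time_s: 13.78
tcp_pos: [0.4472, -0.1754, 0.0258]
tcp_rot: [-0.241, 0.971, -0.001, 0.001]
wrist_force: [0.8, 0.2, 4.9]
gripper_width: 0.198
gripper_force: 25.0
```

>>> drive_tool --pt "0 0 0.08 0 0 0 0.1" --pt "0 0.03 0.18 0 0 0 0.1" --pt "0.02 0.15 0.25 0 0 -0.03 0.1" --pt "0.04 0.28 0.25 0 0 -0.06 0.1" --pt "0.06 0.41 0.25 0 0 -0.09 0.1"

```text
time_s: 14.2
tcp_pos: [0.4653, -0.0514, 0.1016]
tcp_rot: [-0.098, 0.995, -0.001, 0.002]
wrist_force: [0.9, 0.7, -1.2]
gripper_width: 0.198
gripper_force: 25.0
```

```bash
python3 - <<'E'
from h import *
delta([.516,.3045,.1],86.4)
E
```

```text
t 14.2 tcp [ 0.4653 -0.0514  0.1016] yA 101.3 w 0.198 gf 25.0 F [ 0.9  0.7 -1.2] j6 -2.13
delta [ 0.169  1.186 -0.005] [ 0.001  0.001 -0.083]
```

>>> drive_tool --pt "0.02 0.13 0 0 0 -0.03 0.1" --pt "0.04 0.26 0 0 0 -0.06 0.1" --pt "0.06 0.4 0 0 0 -0.083 0.1" --pt "0.08 0.53 0 0 0 -0.083 0.1" --pt "0.1 0.66 0 0 0 -0.083 0.1"

```text
time_s: 14.62
tcp_pos: [0.4946, 0.1478, 0.1004]
tcp_rot: [0.029, 1.0, -0.0, 0.0]
wrist_force: [0.2, 0.0, -0.9]
gripper_width: 0.2
gripper_force: 25.0
```

>>> drive_tool --pt "0.02 0.13 0 0 0 0 0.1" --pt "0.04 0.26 0 0 0 0 0.1" --pt "0.06 0.4 0 0 0 0 0.1" --pt "0.07 0.52 0 0 0 0 0.1" --pt "0.07 0.52 0 0 0 0 0.1"

```text
time_s: 15.03
tcp_pos: [0.5155, 0.3072, 0.1001]
tcp_rot: [0.026, 1.0, 0.001, 0.001]
wrist_force: [-1.5, -0.6, -0.6]
gripper_width: 0.197
gripper_force: 25.0
```

```bash
python3 - <<'E'
from h import *
delta([.516,.3052,.031],86.4)
E
```

```text
t 15.03 tcp [0.5155 0.3072 0.1001] yA 87.0 w 0.197 gf 25.0 F [-1.5 -0.6 -0.6] j6 -1.18
delta [ 0.002 -0.007 -0.23 ] [-0.001  0.    -0.003]
```

>>> drive_tool --pt "0.002 -0.003 -0.06 0 0 -0.003 0.1" --pt "0.002 -0.003 -0.13 0 0 -0.003 0.1" --pt "0.002 -0.003 -0.19 0 0 -0.003 0.1" --pt "0.002 -0.003 -0.228 0 0 -0.003 0.1" --pt "0.002 -0.003 -0.228 0 0 -0.003 0.1"

```text
time_s: 15.45
tcp_pos: [0.5161, 0.3003, 0.0305]
tcp_rot: [0.034, 0.999, -0.0, -0.001]
wrist_force: [0.5, -0.2, -1.4]
gripper_width: 0.201
gripper_force: 25.0
```

>>> drive_tool --pt "0 0 0 0 0 0 0.27" --pt "0 0 0 0 0 0 0.27" --pt "0 0 0 0 0 0 0.27" --pt "0 0 0.08 0 0 0 0.27" --pt "0 0 0.2 0 0 0 0.27"

```text
time_s: 15.87
tcp_pos: [0.5151, 0.3002, 0.09]
tcp_rot: [0.034, 0.999, -0.001, -0.003]
wrist_force: [0.6, 0.6, -0.5]
gripper_width: 0.27
gripper_force: 0.0
```

>>> drive_tool --pt "0 -0.1 0.08 0 0 0.03 0.5" --pt "-0.02 -0.23 0.1 0 0 0.06 0.5" --pt "-0.04 -0.36 0.1 0 0 0.09 0.5" --pt "-0.06 -0.5 0.1 0 0 0.1 0.5" --pt "-0.08 -0.63 0.1 0 0 0.1 0.5"

```text
time_s: 16.28
tcp_pos: [0.4919, 0.1101, 0.1224]
tcp_rot: [-0.125, 0.992, -0.0, 0.001]
wrist_force: [1.3, -0.4, -0.1]
gripper_width: 0.5
gripper_force: 0.0
```

```bash
python3 - <<'E'
from h import *
for r in find(): print(cs(r[0]))
delta([.4405,-.2717,.08],104.5)
E
```

```text
(array([0.5225, 0.3911]), np.float64(0.4), np.float64(0.0907), np.float64(0.0187))
(array([0.5173, 0.3468]), np.float64(0.2), np.float64(0.0906), np.float64(0.0187))
(array([0.5155, 0.3025]), np.float64(0.1), np.float64(0.0882), np.float64(0.0187))
(array([ 0.4405, -0.2717]), np.float64(14.5), np.float64(0.0907), np.float64(0.0188))
(array([ 0.4513, -0.3603]), np.float64(12.3), np.float64(0.0901), np.float64(0.0186))
[-0.0575  0.0839]
[-0.0599  0.0393]
[-0.0589 -0.005 ]
[-0.0977 -0.5828]
[-0.0814 -0.6705]
t 16.33 tcp [0.4914 0.1047 0.1222] yA 104.0 w 0.5 gf 0.0 F [ 3.2 -3.4 -0.4] j6 -1.84
delta [-0.17  -1.255 -0.141] [0.001 0.    0.003]
```

>>> drive_tool --pt "-0.02 -0.13 0 0 0 0 0.5" --pt "-0.04 -0.26 0 0 0 0 0.5" --pt "-0.05 -0.4 0 0 0 0 0.5" --pt "-0.065 -0.53 0 0 0 0 0.5" --pt "-0.08 -0.66 0 0 0 0 0.5"

```text
time_s: 16.75
tcp_pos: [0.468, -0.0882, 0.1222]
tcp_rot: [-0.123, 0.992, -0.0, 0.001]
wrist_force: [0.3, -0.1, 0.2]
gripper_width: 0.501
gripper_force: 0.0
```

>>> drive_tool --pt "-0.02 -0.13 0 0 0 0 0.5" --pt "-0.04 -0.26 -0.03 0 0 0 0.5" --pt "-0.06 -0.4 -0.07 0 0 0 0.5" --pt "-0.08 -0.54 -0.11 0 0 0 0.5" --pt "-0.09 -0.58 -0.13 0 0 0 0.5"

```text
time_s: 17.17
tcp_pos: [0.4408, -0.2646, 0.0823]
tcp_rot: [-0.122, 0.993, -0.001, 0.0]
wrist_force: [0.2, 0.0, 0.4]
gripper_width: 0.502
gripper_force: 0.0
```

>>> drive_tool --pt "0 0 0 0 0 0 0.5" --pt "0 0 0 0 0 0 0.5"

```text
time_s: 17.33
tcp_pos: [0.4411, -0.2604, 0.0827]
tcp_rot: [-0.122, 0.992, 0.0, -0.0]
wrist_force: [0.4, 0.9, 0.2]
gripper_width: 0.499
gripper_force: 0.0
```

```bash
python3 - <<'E'
from h import *
delta([.4405,-.2717,.024],104.5); wfind()
E
```

```text
t 17.33 tcp [ 0.4411 -0.2604  0.0827] yA 104.1 w 0.499 gf 0.0 F [0.4 0.9 0.2] j6 -2.58
delta [-0.002 -0.038 -0.196] [-0.    -0.     0.002]
w (array([ 0.4474, -0.269 ]), np.float64(14.1), np.float64(0.0757), np.float64(0.0181)) (260, 182, 31, 110)
w (array([ 0.4584, -0.3574]), np.float64(14.1), np.float64(0.0757), np.float64(0.0185)) (111, 166, 42, 112)
```

>>> drive_tool --pt "-0.002 -0.035 -0.02 0 0 0.002 0.5" --pt "-0.002 -0.035 -0.08 0 0 0.002 0.5" --pt "-0.002 -0.035 -0.14 0 0 0.002 0.5" --pt "-0.002 -0.035 -0.196 0 0 0.002 0.5" --pt "-0.002 -0.035 -0.196 0 0 0.002 0.5"

```text
time_s: 17.8
tcp_pos: [0.4404, -0.2693, 0.0217]
tcp_rot: [-0.127, 0.992, 0.002, -0.001]
wrist_force: [0.4, 0.7, -1.0]
gripper_width: 0.504
gripper_force: 0.0
```

>>> drive_tool --pt "0 0 -0.0 0 0 0 0.4" --pt "0 0 0 0 0 0 0.1" --pt "0 0 0 0 0 0 0.1" --pt "0 0 0 0 0 0 0.1" --pt "0 0 0 0 0 0 0.1"

```text
time_s: 18.22
tcp_pos: [0.4412, -0.2709, 0.0247]
tcp_rot: [-0.126, 0.992, -0.001, 0.001]
wrist_force: [0.6, 1.3, 4.3]
gripper_width: 0.2
gripper_force: 25.0
```

>>> drive_tool --pt "0 0 0.08 0 0 0 0.1" --pt "0 0.03 0.18 0 0 0 0.1" --pt "0.02 0.15 0.25 0 0 -0.03 0.1" --pt "0.04 0.28 0.25 0 0 -0.06 0.1" --pt "0.06 0.41 0.25 0 0 -0.09 0.1"

```text
time_s: 18.63
tcp_pos: [0.4592, -0.1469, 0.1004]
tcp_rot: [0.018, 1.0, -0.001, 0.001]
wrist_force: [0.7, 0.4, -1.7]
gripper_width: 0.197
gripper_force: 25.0
```

```bash
python3 - <<'E'
from h import *
delta([.5133,.2616,.1],86.4)
E
```

```text
t 18.63 tcp [ 0.4592 -0.1469  0.1004] yA 88.0 w 0.197 gf 25.0 F [ 0.7  0.4 -1.7] j6 -2.09
delta [ 1.800e-01  1.362e+00 -1.000e-03] [ 0.001  0.001 -0.009]
```

>>> drive_tool --pt "0.02 0.13 0 0 0 -0.009 0.1" --pt "0.04 0.26 0 0 0 -0.009 0.1" --pt "0.055 0.4 0 0 0 -0.009 0.1" --pt "0.07 0.53 0 0 0 -0.009 0.1" --pt "0.09 0.66 0 0 0 -0.009 0.1"

```text
time_s: 19.05
tcp_pos: [0.4855, 0.0523, 0.0992]
tcp_rot: [0.029, 1.0, -0.0, 0.0]
wrist_force: [0.5, -1.1, -0.4]
gripper_width: 0.201
gripper_force: 25.0
```

>>> drive_tool --pt "0.02 0.13 0 0 0 0 0.1" --pt "0.04 0.26 0 0 0 0 0.1" --pt "0.06 0.4 0 0 0 0 0.1" --pt "0.075 0.53 0 0 0 0 0.1" --pt "0.09 0.66 0 0 0 0 0.1"

```text
time_s: 19.47
tcp_pos: [0.5126, 0.2505, 0.0992]
tcp_rot: [0.029, 1.0, 0.0, 0.0]
wrist_force: [1.1, -0.5, -0.0]
gripper_width: 0.197
gripper_force: 25.0
```

>>> drive_tool --pt "0 0 0 0 0 0 0.1" --pt "0 0 0 0 0 0 0.1"

```text
time_s: 19.63
tcp_pos: [0.5124, 0.2499, 0.0988]
tcp_rot: [0.027, 1.0, -0.0, 0.0]
wrist_force: [-0.2, 0.5, -0.8]
gripper_width: 0.199
gripper_force: 25.0
```

```bash
python3 - <<'E'
from h import *
delta([.5133,.2616,.031],86.4)
E
```

```text
t 19.63 tcp [0.5124 0.2499 0.0988] yA 86.9 w 0.199 gf 25.0 F [-0.2  0.5 -0.8] j6 -1.27
delta [ 0.003  0.039 -0.226] [ 0.     0.    -0.003]
```

>>> drive_tool --pt "0.003 0.039 0 0 0 -0.003 0.1" --pt "0.003 0.039 -0.06 0 0 -0.003 0.1" --pt "0.003 0.039 -0.13 0 0 -0.003 0.1" --pt "0.003 0.039 -0.19 0 0 -0.003 0.1" --pt "0.003 0.039 -0.224 0 0 -0.003 0.1"

```text
time_s: 20.05
tcp_pos: [0.5131, 0.2584, 0.0301]
tcp_rot: [0.034, 0.999, -0.001, -0.001]
wrist_force: [-4.5, -1.7, 34.1]
gripper_width: 0.201
gripper_force: 25.0
```

>>> drive_tool --pt "0 0 0 0 0 0 0.1" --pt "0 0 0 0 0 0 0.25" --pt "0 0 0 0 0 0 0.25" --pt "0 0 0 0 0 0 0.25"

```text
time_s: 20.38
tcp_pos: [0.5141, 0.2597, 0.0323]
tcp_rot: [0.034, 0.999, 0.0, 0.0]
wrist_force: [-1.0, -0.2, 0.2]
gripper_width: 0.251
gripper_force: 0.0
```

>>> drive_tool --pt "0 0 0.05 0 0 0 0.25" --pt "0 0 0.18 0 0 0 0.25" --pt "0 -0.1 0.28 0 0 0.03 0.5" --pt "-0.02 -0.23 0.28 0 0 0.06 0.5" --pt "-0.04 -0.36 0.28 0 0 0.09 0.5"

```text
time_s: 20.8
tcp_pos: [0.5022, 0.1512, 0.1179]
tcp_rot: [-0.111, 0.994, -0.0, 0.003]
wrist_force: [1.1, -0.5, -0.6]
gripper_width: 0.455
gripper_force: 0.0
```

```bash
python3 - <<'E'
from h import *
for r in find(): print(cs(r[0]))
delta([.4513,-.3603,.08],102.5)
E
```

```text
(array([0.5237, 0.3911]), np.float64(0.4), np.float64(0.0884), np.float64(0.0187))
(array([0.5173, 0.3468]), np.float64(0.2), np.float64(0.0906), np.float64(0.0187))
(array([ 0.4513, -0.3603]), np.float64(12.3), np.float64(0.0901), np.float64(0.0186))
[-0.0563  0.0839]
[-0.0599  0.0393]
[-0.0814 -0.6705]
t 20.85 tcp [0.5009 0.1455 0.1169] yA 103.0 w 0.491 gf 0.0 F [ 2.9 -2.3 -0.7] j6 -1.74
delta [-0.165 -1.686 -0.123] [ 0.001  0.    -0.003]
```

>>> drive_tool --pt "-0.01 -0.13 0 0 0 0 0.5" --pt "-0.02 -0.26 0 0 0 0 0.5" --pt "-0.04 -0.4 0 0 0 0 0.5" --pt "-0.05 -0.53 0 0 0 0 0.5" --pt "-0.065 -0.66 0 0 0 0 0.5"

```text
time_s: 21.27
tcp_pos: [0.4819, -0.048, 0.1163]
tcp_rot: [-0.108, 0.994, -0.0, 0.001]
wrist_force: [1.0, -1.0, -0.4]
gripper_width: 0.498
gripper_force: 0.0
```

>>> drive_tool --pt "-0.01 -0.13 0 0 0 0 0.5" --pt "-0.02 -0.26 0 0 0 0 0.5" --pt "-0.04 -0.4 0 0 0 0 0.5" --pt "-0.05 -0.53 0 0 0 0 0.5" --pt "-0.065 -0.66 0 0 0 0 0.5"

```text
time_s: 21.68
tcp_pos: [0.4622, -0.2463, 0.1162]
tcp_rot: [-0.107, 0.994, -0.0, 0.0]
wrist_force: [1.0, 0.3, 0.9]
gripper_width: 0.499
gripper_force: 0.0
```

>>> drive_tool --pt "-0.01 -0.13 0 0 0 0 0.5" --pt "-0.02 -0.26 -0.05 0 0 0 0.5" --pt "-0.03 -0.34 -0.12 0 0 0 0.5" --pt "-0.03 -0.34 -0.12 0 0 0 0.5" --pt "-0.03 -0.34 -0.12 0 0 0 0.5"

```text
time_s: 22.1
tcp_pos: [0.453, -0.3466, 0.079]
tcp_rot: [-0.107, 0.994, 0.001, -0.0]
wrist_force: [-0.2, 0.3, 0.2]
gripper_width: 0.501
gripper_force: 0.0
```

```bash
python3 - <<'E'
from h import *
delta([.4513,-.3600,.024],102.5); wfind()
im,d,c=cam('top'); save('t5',cv2.resize(im[140:300,80:460],None,fx=2,fy=2,interpolation=cv2.INTER_CUBIC))
E
```

```text
t 22.1 tcp [ 0.453  -0.3466  0.079 ] yA 102.2 w 0.501 gf 0.0 F [-0.2  0.3  0.2] j6 -2.64
delta [-0.006 -0.045 -0.183] [-0.    -0.     0.002]
w (array([ 0.4582, -0.3571]), np.float64(13.2), np.float64(0.0762), np.float64(0.018)) (256, 181, 32, 113)
```

View pics/t5.png

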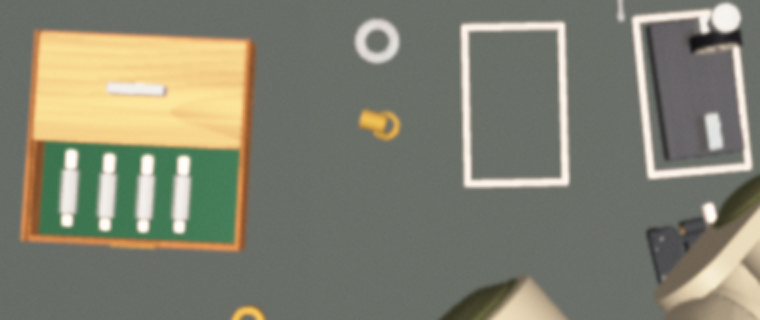

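Four gauges lie flat and spaced in the compartment (columns 69–181), and the rest of the scene is unchanged. I'll grip the last one.

>>> drive_tool --pt "-0.006 -0.042 -0.02 0 0 0.002 0.5" --pt "-0.006 -0.042 -0.08 0 0 0.002 0.5" --pt "-0.006 -0.042 -0.14 0 0 0.002 0.5" --pt "-0.006 -0.042 -0.175 0 0 0.002 0.5" --pt "-0.006 -0.042 -0.183 0 0 0.002 0.5"

```text
time_s: 22.62
tcp_pos: [0.4517, -0.3579, 0.0234]
tcp_rot: [-0.111, 0.994, 0.001, -0.001]
wrist_force: [-0.9, 0.5, -0.7]
gripper_width: 0.501
gripper_force: 0.0
```

>>> drive_tool --pt "0 0 -0.0 0 0 0 0.4" --pt "0 0 0 0 0 0 0.1" --pt "0 0 0 0 0 0 0.1" --pt "0 0 0 0 0 0 0.1" --pt "0 0 0 0 0 0 0.1"

```text
time_s: 23.03
tcp_pos: [0.4522, -0.3588, 0.0255]
tcp_rot: [-0.111, 0.994, -0.001, 0.0]
wrist_force: [0.0, -0.1, 3.8]
gripper_width: 0.2
gripper_force: 25.0
```

>>> drive_tool --pt "0 0 0.08 0 0 0 0.1" --pt "0 0.03 0.18 0 0 0 0.1" --pt "0.01 0.15 0.25 0 0 -0.03 0.1" --pt "0.025 0.28 0.25 0 0 -0.06 0.1" --pt "0.04 0.41 0.25 0 0 -0.089 0.1"

```text
time_s: 23.45
tcp_pos: [0.4641, -0.2348, 0.1012]
tcp_rot: [0.032, 0.999, -0.001, 0.001]
wrist_force: [0.6, 0.7, -1.5]
gripper_width: 0.199
gripper_force: 25.0
```

>>> drive_tool --pt "0.01 0.13 0 0 0 0 0.1" --pt "0.02 0.26 0 0 0 0 0.1" --pt "0.035 0.4 0 0 0 0 0.1" --pt "0.05 0.53 0 0 0 0 0.1" --pt "0.065 0.66 0 0 0 0 0.1"

```text
time_s: 23.87
tcp_pos: [0.4832, -0.0357, 0.1001]
tcp_rot: [0.029, 1.0, -0.0, 0.0]
wrist_force: [1.3, -0.1, -1.2]
gripper_width: 0.203
gripper_force: 25.0
```

```bash
python3 - <<'E'
from h import *
delta([.5109,.2226,.1],86.4)
E
```

```text
t 23.87 tcp [ 0.4832 -0.0357  0.1001] yA 86.7 w 0.203 gf 25.0 F [ 1.3 -0.1 -1.2] j6 -1.83
delta [ 0.092  0.861 -0.   ] [ 0.     0.    -0.002]
```

>>> drive_tool --pt "0.01 0.13 0 0 0 0 0.1" --pt "0.03 0.26 0 0 0 0 0.1" --pt "0.045 0.4 0 0 0 0 0.1" --pt "0.06 0.53 0 0 0 0 0.1" --pt "0.075 0.66 0 0 0 0 0.1"

```text
time_s: 24.28
tcp_pos: [0.5057, 0.1625, 0.1001]
tcp_rot: [0.029, 1.0, -0.0, 0.0]
wrist_force: [0.5, -0.7, -0.9]
gripper_width: 0.2
gripper_force: 25.0
```

>>> drive_tool --pt "0.015 0.12 0 0 0 -0.002 0.1" --pt "0.015 0.18 0 0 0 -0.002 0.1" --pt "0.015 0.18 0 0 0 -0.002 0.1" --pt "0.015 0.18 0 0 0 -0.002 0.1"

```text
time_s: 24.62
tcp_pos: [0.5101, 0.2149, 0.0997]
tcp_rot: [0.031, 1.0, -0.0, -0.0]
wrist_force: [-0.9, -0.6, -0.2]
gripper_width: 0.202
gripper_force: 25.0
```

```bash
python3 - <<'E'
from h import *
delta([.5109,.2226,.034],86.4)
E
```

```text
t 24.62 tcp [0.5101 0.2149 0.0997] yA 86.5 w 0.202 gf 25.0 F [-0.9 -0.6 -0.2] j6 -1.32
delta [ 0.003  0.026 -0.219] [ 0. -0. -0.]
```

>>> drive_tool --pt "0.003 0.025 0 0 0 0 0.1" --pt "0.003 0.025 -0.06 0 0 0 0.1" --pt "0.003 0.025 -0.12 0 0 0 0.1" --pt "0.003 0.025 -0.16 0 0 0 0.1" --pt "0.003 0.025 -0.16 0 0 0 0.1"

```text
time_s: 25.03
tcp_pos: [0.5105, 0.2206, 0.0498]
tcp_rot: [0.033, 0.999, -0.001, -0.002]
wrist_force: [-0.4, 0.0, -0.5]
gripper_width: 0.197
gripper_force: 25.0
```

```bash
python3 - <<'E'
from h import *
delta([.5109,.2226,.034],86.4); im,d,c=cam('wrist'); save('w5',im)
E
```

```text
t 25.03 tcp [0.5105 0.2206 0.0498] yA 86.2 w 0.197 gf 25.0 F [-0.4  0.  -0.5] j6 -1.31
delta [ 0.001  0.007 -0.053] [ 0.    -0.001  0.001]
```

View pics/w5.png

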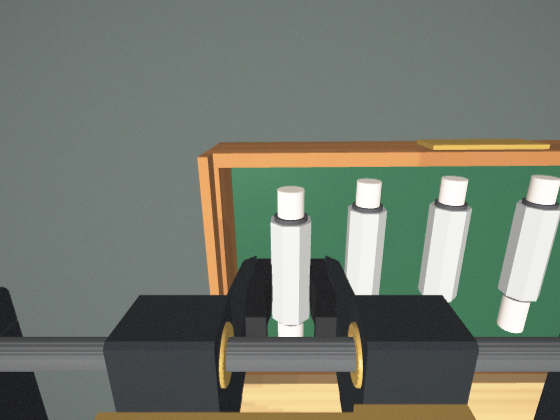

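The gauge has clearance from the left wall (column 220) and from its neighbour (column 348). I'll lower it gently and release.

>>> drive_tool --pt "0 0.002 -0.02 0 0 0 0.1" --pt "0 0.002 -0.036 0 0 0 0.1" --pt "0 0.002 -0.046 0 0 0 0.1" --pt "0 0.002 -0.054 0 0 0 0.1" --pt "0 0.002 -0.058 0 0 0 0.1"

```text
time_s: 25.5
tcp_pos: [0.5113, 0.2224, 0.0342]
tcp_rot: [0.032, 0.999, -0.0, -0.0]
wrist_force: [0.5, -0.2, -1.2]
gripper_width: 0.199
gripper_force: 25.0
```

>>> drive_tool --pt "0 0 0 0 0 0 0.1" --pt "0 0 0 0 0 0 0.25" --pt "0 0 0 0 0 0 0.25" --pt "0 0 0 0 0 0 0.25"

```text
time_s: 25.83
tcp_pos: [0.5115, 0.2225, 0.0346]
tcp_rot: [0.032, 0.999, 0.0, 0.0]
wrist_force: [-1.1, 0.4, 0.2]
gripper_width: 0.251
gripper_force: 0.0
```

>>> drive_tool --pt "0 0 0.05 0 0 0 0.25" --pt "0 0 0.18 0 0 0 0.25" --pt "0 0 0.3 0 0 0 0.1" --pt "0 0 0.3 0 0 0 0" --pt "0 0 0.3 0 0 0 0"

```text
time_s: 26.25
tcp_pos: [0.512, 0.2227, 0.1262]
tcp_rot: [0.032, 0.999, 0.001, 0.002]
wrist_force: [-0.2, 0.4, -1.2]
gripper_width: 0.051
gripper_force: 0.0
```

```bash
python3 - <<'E'
from h import *
C,ex,ey=case()
p=C+ex*(.0562+.015+.013); print(p); delta([*p,.11],86.4); delta([*p,.069],86.4)
o=ctrl.get_obs(); im,d,c=cam('wrist'); save('w6',im)
E
```

```text
[0.65863385 0.29851304]
t 26.25 tcp [0.512  0.2227 0.1262] yA 86.3 w 0.051 gf 0.0 F [-0.2  0.4 -1.2] j6 -1.31
delta [ 0.489  0.253 -0.054] [-0.     0.001  0.   ]
t 26.25 tcp [0.512  0.2227 0.1262] yA 86.3 w 0.051 gf 0.0 F [-0.2  0.4 -1.2] j6 -1.31
delta [ 0.489  0.253 -0.191] [-0.     0.001  0.   ]
```

View pics/w6.png

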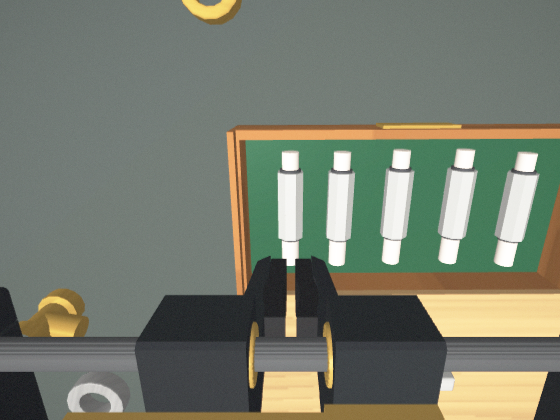

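All five gauges lie flat in the compartment (columns 290–520) and below the wall tops. I'll shut the cover by pushing the ridge from its far side.

>>> drive_tool --pt "0.1 0.05 0 0 0 0 0" --pt "0.22 0.11 0 0 0 0 0" --pt "0.34 0.18 0 0 0 0 0" --pt "0.44 0.23 0 0 0 0 0" --pt "0.49 0.255 0 0 0 0 0"

```text
time_s: 26.72
tcp_pos: [0.6602, 0.3002, 0.1214]
tcp_rot: [0.032, 0.999, -0.0, -0.001]
wrist_force: [0.3, 0.6, -0.1]
gripper_width: 0.007
gripper_force: 0.0
```

>>> drive_tool --pt "0 0 0 0 0 0 0" --pt "0 0 0 0 0 0 0" --pt "0 0 0 0 0 0 0"

```text
time_s: 26.97
tcp_pos: [0.6573, 0.2986, 0.123]
tcp_rot: [0.032, 0.999, -0.0, -0.001]
wrist_force: [0.8, 0.3, 0.1]
gripper_width: 0.007
gripper_force: 0.0
```

```bash
python3 - <<'E'
from h import *
o,_,_=state(); print(cs(o['tcp_pos'])); delta([.6586,.2985,.069],86.4)
E
```

```text
t 26.97 tcp [0.6573 0.2986 0.123 ] yA 86.3 w 0.007 gf 0.0 F [0.8 0.3 0.1] j6 -1.24
[ 0.0829 -0.    ]
t 26.97 tcp [0.6573 0.2986 0.123 ] yA 86.3 w 0.007 gf 0.0 F [0.8 0.3 0.1] j6 -1.24
delta [ 0.004 -0.    -0.18 ] [ 0.    -0.001  0.   ]
```

>>> drive_tool --pt "0.004 0 -0.05 0 0 0 0" --pt "0.004 0 -0.11 0 0 0 0" --pt "0.004 0 -0.155 0 0 0 0" --pt "0.004 0 -0.178 0 0 0 0" --pt "0.004 0 -0.178 0 0 0 0"

```text
time_s: 27.38
tcp_pos: [0.6582, 0.2984, 0.0694]
tcp_rot: [0.032, 0.999, -0.001, -0.002]
wrist_force: [-0.5, -0.2, -0.2]
gripper_width: 0.007
gripper_force: 0.0
```

>>> drive_tool --pt "-0.03 0.002 0 0 0 0 0" --pt "-0.08 0.005 0 0 0 0 0" --pt "-0.16 0.01 0 0 0 0 0" --pt "-0.25 0.0157 0 0 0 0 0" --pt "-0.33 0.021 0 0 0 0 0"

```text
time_s: 27.8
tcp_pos: [0.5597, 0.3049, 0.0722]
tcp_rot: [0.032, 0.999, 0.0, 0.001]
wrist_force: [2.4, -0.5, -1.0]
gripper_width: 0.007
gripper_force: 1.2
```

>>> drive_tool --pt "-0.03 0.002 0 0 0 0 0" --pt "-0.05 0.003 0 0 0 0 0" --pt "-0.055 0.0035 0 0 0 0 0" --pt "-0.055 0.0035 0 0 0 0 0"

```text
time_s: 28.13
tcp_pos: [0.5448, 0.3064, 0.0715]
tcp_rot: [0.032, 0.999, 0.0, 0.001]
wrist_force: [0.2, -0.0, 0.7]
gripper_width: 0.009
gripper_force: 0.0
```

```bash
python3 - <<'E'
from h import *
o,_,_=state(); print(cs(o['tcp_pos']))
E
```

```text
t 28.13 tcp [0.5448 0.3064 0.0715] yA 86.3 w 0.009 gf 0.0 F [ 0.2 -0.   0.7] j6 -1.18
[-0.0299  0.0007]
```

>>> drive_tool --pt "-0.012 0.0008 0 0 0 0 0" --pt "-0.024 0.0015 0 0 0 0 0" --pt "-0.036 0.0023 0 0 0 0 0" --pt "-0.036 0.0023 0 0 0 0 0"

```text
time_s: 28.47
tcp_pos: [0.5336, 0.3069, 0.071]
tcp_rot: [0.032, 0.999, 0.0, 0.001]
wrist_force: [3.7, 1.1, -0.2]
gripper_width: 0.005
gripper_force: 2.0
```

>>> drive_tool --pt "-0.007 0.0004 0 0 0 0 0" --pt "-0.012 0.0008 0 0 0 0 0" --pt "-0.012 0.0008 0 0 0 0 0"

```text
time_s: 28.72
tcp_pos: [0.5333, 0.307, 0.0712]
tcp_rot: [0.032, 0.999, 0.001, 0.005]
wrist_force: [17.7, -1.1, -8.3]
gripper_width: 0.003
gripper_force: 8.8
```

The cover is at its shut stop. I'll back off, lift and measure the stand and outlines precisely.

>>> drive_tool --pt "0.04 0 0 0 0 0 0" --pt "0.04 -0.01 0.15 0 0 0 0" --pt "0.0 -0.12 0.3 0 0 0 0.3" --pt "-0.06 -0.25 0.35 0 0 0 0.5" --pt "-0.12 -0.38 0.35 0 0 0 0.5"

```text
time_s: 29.13
tcp_pos: [0.5018, 0.2105, 0.1757]
tcp_rot: [0.031, 1.0, 0.001, 0.002]
wrist_force: [1.3, -0.8, 0.0]
gripper_width: 0.207
gripper_force: 0.0
```

>>> drive_tool --pt "-0.03 -0.12 0 0 0 0.01 0.5" --pt "-0.06 -0.25 0 0 0 0.03 0.5" --pt "-0.06 -0.38 0 0 0 0.05 0.5" --pt "-0.06 -0.5 0 0 0 0.055 0.5"

```text
time_s: 29.47
tcp_pos: [0.4823, 0.059, 0.173]
tcp_rot: [-0.056, 0.998, 0.0, -0.0]
wrist_force: [1.5, 0.8, -0.3]
gripper_width: 0.487
gripper_force: 0.0
```

```bash
cat >> h.py <<'E'
def stand(b=(130,240,300,470)):
    im,d,c=cam('top'); W=world(c,d); Z=W[...,2]; m=np.zeros(Z.shape,bool); m[b[0]:b[1],b[2]:b[3]]=1
    def cen(lo,hi,z):
        k=max(cv2.findContours((m&(Z>lo)&(Z<hi)).astype(np.uint8),cv2.RETR_EXTERNAL,cv2.CHAIN_APPROX_NONE)[0],key=cv2.contourArea); return rect(k,c,z)
    col=cen(.155,.19,.172); lug=cen(.05,.075,.066); base=cen(.015,.035,.025); v=col[0]-lug[0]
    print('col',col[0],'lug',lug,'base',base,'yaw',np.degrees(np.arctan2(v[1],v[0])).round(2),'mid',(col[0]+lug[0])/2,np.linalg.norm(v).round(4))
    return im,d,c
def outline(im,d,c,cols):
    Z=world(c,d)[...,2]; m=((im.min(2)>150)&(Z<.02)).astype(np.uint8); m[:145]=0;m[236:]=0;m[:,:cols[0]]=0;m[:,cols[1]:]=0
    v,u=np.nonzero(m); P=np.array([ray(c,a,b,0)[:2] for a,b in zip(u,v)])
    r=cv2.minAreaRect((P*1000).astype(np.float32)); print('outline',r)
    C=P.mean(0); E=[]
    for i,s in((0,1),(0,-1),(1,1),(1,-1)):
        q=P-np.array(r[0])/1000; h=(.095,.06)[i]; sel=q[(abs(q[:,i]*s-h+.004)<.01)&(abs(q[:,1-i])<(.05,.08)[i])]
        vx,vy,x,y=cv2.fitLine(sel.astype(np.float32),cv2.DIST_L2,0,.01,.01).ravel(); a=np.degrees(np.arctan2(vy,vx)); E.append((round((a+45)%90-45,2),(np.array([x,y])+np.array(r[0])/1000).round(4)))
    print(E)
E
python3 - <<'E'
from h import *
state(); im,d,c=stand(); outline(im,d,c,(303,370))
W=world(c,d); Z=W[...,2]; m=np.zeros(Z.shape,bool); m[140:280,80:220]=1
P=W[m&(Z>.056)&(Z<.07)]; print('grip',len(P),cs(P.mean(0)))
mm=(im.max(2)<60)|(im.min(2)>150); v,u=np.nonzero(mm[80:160,375:397]); print('driver tip rows',v.max()+80)
print(ray(c,390,151,.004))
E
```

```text
t 29.47 tcp [0.4823 0.059  0.173 ] yA 96.4 w 0.487 gf 0.0 F [ 1.5  0.8 -0.3] j6 -1.81
col [ 0.6822 -0.3306] lug (array([ 0.5737, -0.3421]), np.float64(7.7), np.float64(0.0398), np.float64(0.0198)) base (array([ 0.6282, -0.3364]), np.float64(6.5), np.float64(0.1602), np.float64(0.0923)) yaw 6.05 mid [ 0.62795 -0.33635] 0.1091
outline ((613.603515625, -129.79708862304688), (194.13259887695312, 124.0274658203125), 0.19132845103740692)
[(np.float32(0.54), array([ 0.7057, -0.1278])), (np.float32(0.6), array([ 0.5217, -0.129 ])), (np.float32(0.31), array([ 0.6139, -0.0729])), (np.float32(0.17), array([ 0.6119, -0.1868]))]
grip 162 [-0.0575 -0.0014]
driver tip rows 156
[ 0.70739027 -0.25602389  0.004     ]
```

>>> drive_tool --pt "0.02 -0.13 0 0 0 0 0.5" --pt "0.05 -0.26 0 0 0 0 0.5" --pt "0.09 -0.4 0 0 0 0 0.5" --pt "0.12 -0.53 0 0 0 0 0.5" --pt "0.15 -0.66 0 0 0 0 0.5"

```text
time_s: 29.93
tcp_pos: [0.5284, -0.1392, 0.1727]
tcp_rot: [-0.054, 0.999, 0.0, -0.0]
wrist_force: [0.4, -0.4, 0.1]
gripper_width: 0.499
gripper_force: 0.0
```

>>> drive_tool --pt "0.04 -0.13 0 0 0 0 0.5" --pt "0.08 -0.26 0 0 0 0 0.5" --pt "0.12 -0.4 0 0 0 0 0.5" --pt "0.15 -0.53 0 0 0 0 0.5" --pt "0.16 -0.65 0 0 0 0 0.5"

```text
time_s: 30.35
tcp_pos: [0.5769, -0.3344, 0.1722]
tcp_rot: [-0.054, 0.999, 0.001, -0.0]
wrist_force: [0.9, 1.0, -0.5]
gripper_width: 0.497
gripper_force: 0.0
```

>>> drive_tool --pt "0 0 0 0 0 0 0.5" --pt "0 0 -0.08 0 0 0 0.5" --pt "0 0 -0.15 0 0 0 0.5" --pt "0 0 -0.2 0 0 0 0.5" --pt "0 0 -0.2 0 0 0 0.5"

```text
time_s: 30.77
tcp_pos: [0.5752, -0.331, 0.1092]
tcp_rot: [-0.054, 0.999, 0.003, -0.003]
wrist_force: [0.7, 0.5, -0.7]
gripper_width: 0.504
gripper_force: 0.0
```

```bash
python3 - <<'E'
from h import *
delta([.5737,-.342,.05],96.2)
im,d,c=cam('wrist'); save('w7',im)
E
```

```text
t 30.77 tcp [ 0.5752 -0.331   0.1092] yA 96.2 w 0.504 gf 0.0 F [ 0.7  0.5 -0.7] j6 -2.38
delta [-0.005 -0.037 -0.197] [-0.002 -0.002 -0.   ]
```

View pics/w7.png

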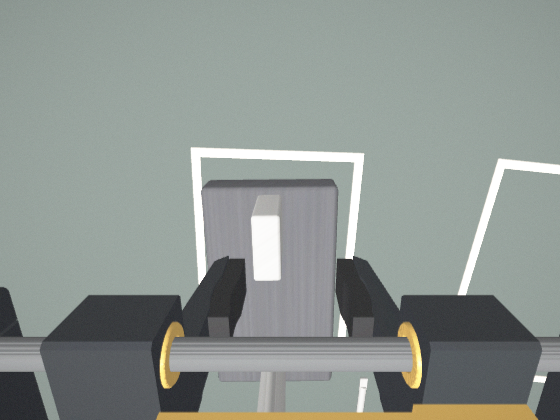

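The lug at (266,235) sits left of centre, which agrees with the computed 11 mm shift. I'll descend and grip it.

>>> drive_tool --pt "-0.005 -0.037 0 0 0 0 0.5" --pt "-0.005 -0.037 -0.06 0 0 0 0.5" --pt "-0.005 -0.037 -0.12 0 0 0 0.5" --pt "-0.005 -0.037 -0.17 0 0 0 0.5" --pt "-0.005 -0.037 -0.197 0 0 0 0.5"

```text
time_s: 31.23
tcp_pos: [0.5749, -0.3441, 0.0535]
tcp_rot: [-0.054, 0.999, 0.0, -0.0]
wrist_force: [-0.2, 0.5, -0.9]
gripper_width: 0.497
gripper_force: 0.0
```

>>> drive_tool --pt "0 0 0 0 0 0 0.5" --pt "0 0 0 0 0 0 0.3" --pt "0 0 0 0 0 0 0.1" --pt "0 0 0 0 0 0 0.1" --pt "0 0 0 0 0 0 0.1" --squeeze 25

```text
time_s: 31.65
tcp_pos: [0.5753, -0.3438, 0.0548]
tcp_rot: [-0.054, 0.999, -0.001, 0.001]
wrist_force: [0.9, -0.2, 0.7]
gripper_width: 0.221
gripper_force: 0.0
```

>>> drive_tool --pt "0 0 0 0 0 0 0.1" --pt "0 0 0 0 0 0 0.1"

```text
time_s: 31.82
tcp_pos: [0.5753, -0.3438, 0.0547]
tcp_rot: [-0.055, 0.999, -0.001, 0.0]
wrist_force: [-1.4, -0.9, 5.0]
gripper_width: 0.18
gripper_force: 25.0
```

```bash
python3 - <<'E'
from h import *
state(); stand()
E
```

```text
t 31.82 tcp [ 0.5753 -0.3438  0.0547] yA 96.3 w 0.18 gf 25.0 F [-1.4 -0.9  5. ] j6 -2.39
col [ 0.6822 -0.3306] lug (array([ 0.6848, -0.3222]), np.float64(178.3), np.float64(0.009), np.float64(0.0045)) base (array([ 0.6577, -0.3318]), np.float64(6.7), np.float64(0.1015), np.float64(0.0901)) yaw -107.2 mid [ 0.6835 -0.3264] 0.0088
```

>>> drive_tool --pt "-0.015 0 0 0 0 0 0.1" --pt "-0.04 0 0 0 0 0 0.1" --pt "-0.065 0 0 0 0 0 0.1" --pt "-0.09 0 0 0 0 0 0.1" --pt "-0.105 0 0 0 0 0 0.1"

```text
time_s: 32.28
tcp_pos: [0.5441, -0.3438, 0.0547]
tcp_rot: [-0.054, 0.999, -0.001, 0.002]
wrist_force: [5.1, -0.3, 2.9]
gripper_width: 0.179
gripper_force: 25.0
```

```bash
python3 - <<'E'
from h import *
state(); stand()
E
```

```text
t 32.28 tcp [ 0.5441 -0.3438  0.0547] yA 96.2 w 0.179 gf 25.0 F [ 5.1 -0.3  2.9] j6 -2.43
col [ 0.6512 -0.3303] lug (array([ 0.6533, -0.3224]), np.float64(178.3), np.float64(0.009), np.float64(0.0022)) base (array([ 0.625 , -0.3326]), np.float64(5.9), np.float64(0.1045), np.float64(0.0909)) yaw -104.89 mid [ 0.65225 -0.32635] 0.0082
```

>>> drive_tool --pt "0 0.02 0 0 0 0 0.1" --pt "0 0.055 0 0 0 -0.004 0.1" --pt "0 0.095 0 0 0 -0.008 0.1" --pt "0 0.135 0 0 0 -0.012 0.1" --pt "0 0.17 0 0 0 -0.016 0.1"

```text
time_s: 32.75
tcp_pos: [0.5439, -0.2934, 0.0547]
tcp_rot: [-0.029, 1.0, -0.002, 0.001]
wrist_force: [-0.1, -7.4, 5.7]
gripper_width: 0.18
gripper_force: 25.1
```

>>> drive_tool --pt "0 0.035 0 0 0 -0.003 0.1" --pt "0 0.075 0 0 0 -0.006 0.1" --pt "0 0.115 0 0 0 -0.01 0.1" --pt "0 0.155 0 0 0 -0.013 0.1" --pt "0 0.19 0 0 0 -0.016 0.1"

```text
time_s: 33.17
tcp_pos: [0.544, -0.2363, 0.0547]
tcp_rot: [-0.004, 1.0, -0.002, 0.001]
wrist_force: [-0.2, -6.8, 6.6]
gripper_width: 0.18
gripper_force: 25.1
```

```bash
python3 - <<'E'
from h import *
delta([.5605,-.1318,.0547],90.4); stand()
E
```

```text
t 33.17 tcp [ 0.544  -0.2363  0.0547] yA 90.4 w 0.18 gf 25.1 F [-0.2 -6.8  6.6] j6 -2.19
delta [0.055 0.348 0.   ] [ 0.001  0.001 -0.   ]Traceback (most recent call last):
  File "<stdin>", line 2, in <module>
  File "h.py", line 63, in stand
    col=cen(.155,.19,.172); lug=cen(.05,.075,.066); base=cen(.015,.035,.025); v=col[0]-lug[0]
                                ~~~^^^^^^^^^^^^^^^
  File "h.py", line 62, in cen
    k=max(cv2.findContours((m&(Z>lo)&(Z<hi)).astype(np.uint8),cv2.RETR_EXTERNAL,cv2.CHAIN_APPROX_NONE)[0],key=cv2.contourArea); return rect(k,c,z)
ValueError: max() iterable argument is empty
```

>>> drive_tool --pt "0 0.035 0 0 0 0 0.1" --pt "0 0.075 0 0 0 0 0.1" --pt "0 0.115 0 0 0 0 0.1" --pt "0 0.155 0 0 0 0 0.1" --pt "0 0.19 0 0 0 0 0.1"

```text
time_s: 33.63
tcp_pos: [0.5441, -0.1792, 0.0547]
tcp_rot: [-0.004, 1.0, -0.002, 0.001]
wrist_force: [0.4, -7.2, 5.5]
gripper_width: 0.181
gripper_force: 25.1
```

>>> drive_tool --pt "0.01 0.035 0 0 0 0 0.1" --pt "0.022 0.07 0 0 0 0 0.1" --pt "0.034 0.105 0 0 0 0 0.1" --pt "0.046 0.14 0 0 0 0 0.1" --pt "0.055 0.155 0 0 0 0 0.1"

```text
time_s: 34.05
tcp_pos: [0.5601, -0.1322, 0.0546]
tcp_rot: [-0.004, 1.0, -0.001, -0.0]
wrist_force: [-5.3, -7.5, 9.6]
gripper_width: 0.177
gripper_force: 25.1
```

>>> drive_tool --pt "0 0 0 0 0 0 0.1" --pt "0 0 0 0 0 0 0.1"

```text
time_s: 34.22
tcp_pos: [0.5604, -0.1317, 0.0546]
tcp_rot: [-0.004, 1.0, -0.0, 0.001]
wrist_force: [0.5, 2.3, 9.5]
gripper_width: 0.178
gripper_force: 25.1
```

```bash
sed -i 's/k=max(/kk=(/; s/\[0\],key=cv2.contourArea); return rect(k,c,z)/[0]); return rect(max(kk,key=cv2.contourArea),c,z) if kk else (np.zeros(2),)/' h.py
python3 - <<'E'
from h import *
delta([.5605,-.1318,.0547],90.4); stand()
E
```

```text
t 34.22 tcp [ 0.5604 -0.1317  0.0546] yA 90.5 w 0.178 gf 25.1 F [0.5 2.3 9.5] j6 -2.02
delta [ 0. -0.  0.] [ 0.  0. -0.]
col [ 0.6687 -0.1316] lug (array([0., 0.]),) base (array([ 0.6584, -0.1046]), np.float64(178.9), np.float64(0.0673), np.float64(0.0347)) yaw -11.13 mid [ 0.33435 -0.0658 ] 0.6815
```

>>> drive_tool --pt "0 0 0 0 0 0 0.3" --pt "0 0 0 0 0 0 0.45" --pt "0 0 0 0 0 0 0.5" --pt "0 0 0.08 0 0 0 0.5" --pt "0 0 0.2 0 0 0 0.5"

```text
time_s: 34.68
tcp_pos: [0.5584, -0.1313, 0.1114]
tcp_rot: [-0.004, 1.0, 0.002, -0.004]
wrist_force: [-0.1, -0.5, -0.2]
gripper_width: 0.496
gripper_force: 0.0
```

>>> drive_tool --pt "0 0 0.12 0 0 0 0.5" --pt "-0.05 0.1 0.2 0 0 0 0.5" --pt "-0.15 0.22 0.2 0 0 0 0.5" --pt "-0.25 0.34 0.2 0 0 0 0.5" --pt "-0.34 0.4 0.2 0 0 0 0.5"

```text
time_s: 35.1
tcp_pos: [0.4576, -0.011, 0.1738]
tcp_rot: [-0.004, 1.0, 0.0, 0.0]
wrist_force: [-0.3, -0.4, -0.6]
gripper_width: 0.504
gripper_force: 0.0
```

```bash
python3 - <<'E'
from h import *
state(); im,d,c=stand(); outline(im,d,c,(303,370)); save('t8',cv2.resize(im[130:290,80:460],None,fx=2,fy=2,interpolation=cv2.INTER_CUBIC))
E
```

```text
t 35.1 tcp [ 0.4576 -0.011   0.1738] yA 90.5 w 0.504 gf 0.0 F [-0.3 -0.4 -0.6] j6 -1.86
col [ 0.6687 -0.1316] lug (array([ 0.5588, -0.1311]), np.float64(178.9), np.float64(0.0378), np.float64(0.0156)) base (array([ 0.6143, -0.1314]), np.float64(178.8), np.float64(0.1595), np.float64(0.0901)) yaw -0.26 mid [ 0.61375 -0.13135] 0.1099
outline ((614.3032836914062, -129.7858428955078), (195.5355224609375, 124.06477355957031), 0.21113711595535278)
[(np.float32(0.91), array([ 0.7058, -0.123 ])), (np.float32(0.6), array([ 0.5216, -0.129 ])), (np.float32(0.24), array([ 0.6165, -0.0729])), (np.float32(0.21), array([ 0.6124, -0.1869]))]
```

View pics/t8.png

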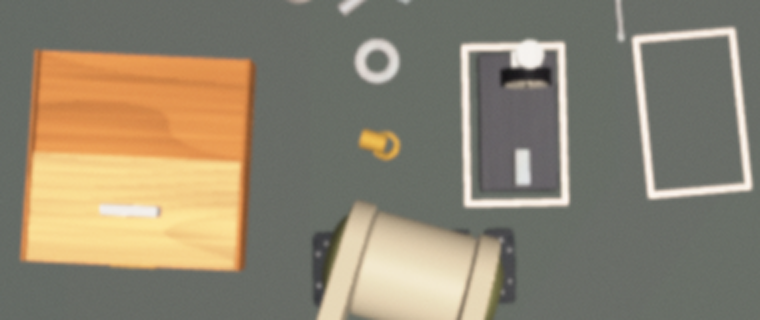

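The stand is square in the outline (crop (515,125)), about 1.5 mm and 0.5° off. The cover is shut with no gap showing, and the bystanders in view have not moved. I'll hand in.

```bash
python3 -c "
from plant import ctrl
print(ctrl.sign_off())"
```

```text
the job is handed in; nothing more can be done
None
```

The job is handed in at about 35 s: all five gauges lie flat in the case with the cover fully shut, and the stand sits in the empty outline about 1.5 mm and 0.5° off; one gauge touched the case floor at about 34 N, under the 40 N limit.

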